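# Put the blood-glucose testing set away

## Task

Put the blood-glucose testing set away: stand the red-capped vial in the red cup, the blue-capped vial in the blue cup and the test-strip tube in the wide white cup of the organiser tray; open the hinged case, lay the meter flat in its bay, screen up, and shut the case fully again. Never tip the glass vials over, and leave the tape roll, the pen and the pack of wipes where they lie.

Things in the scene. Friction and masses are not known exactly. Their poses are not given: they have to be found in the camera images.
- meter: Dark navy hand-held glucose meter with a grey screen and one round white button, lying flat, screen up: 80 mm along its own x, 55 mm along its own y, 17 mm high at the sides, 19 mm at the button. Origin: centre of its underside; z up. It weighs about 60 g. Its sides are rounded and slope inward towards the top (50 mm across at the upper edge): grip it low, below mid-height.
- red_vial: Glass injection vial with a red cap, standing upright: body 23 mm across up to 33 mm height, narrower neck, cap 16 mm across from 35 to 47 mm height. Origin: centre of its underside; z up. About 16 g.
- blue_vial: Glass injection vial with a light blue cap, same form as the red-capped one: body 23 mm across up to 33 mm, cap 16 mm across, 47 mm high in all. Origin: centre of its underside; z up. About 16 g.
- test_tube: Test-strip tube, white with a dark blue band and a broad dark blue push cap, standing upright: body 24 mm across, cap 26 mm across from 34 to 44 mm height, 44 mm high in all. Origin: centre of its underside; z up. About 18 g.
- red_cup: Red round cup on a pale 72 mm square foot, fixed in the white organiser tray. Mouth 45 mm across inside, tapering to 33 mm at its inner floor, which is 8 mm above the origin; rim 25 mm above the origin. Origin: centre of its underside, 3 mm above the work surface; z up. The three cups stand in a row, 80 mm from centre to centre, in any order.
- blue_cup: Blue round cup, otherwise the same as the red one: mouth 45 mm across, inner floor 33 mm across and 8 mm above the origin, rim 25 mm above the origin. Origin: centre of its underside, 3 mm above the work surface; z up.
- wide_cup: Wider, off-white round cup for the test-strip tube: mouth 56 mm across, inner floor 39 mm across and 8 mm above the origin, rim 25 mm above the origin. Origin: centre of its underside, 3 mm above the work surface; z up.
- meter_case: Fixed slate-blue clamshell case, 112 (x) x 96 (y) mm, 42 high shut. Origin: centre of its underside; -x is the front, hinge along y at x 56, z 20 mm. Lower shell and liner end at z 20. Meter bay centred on the origin, 94 (x) x 71 (y) mm, floor at z 15: the meter's long side goes along x, either way round. 44 mm wide thumb notches in its y+ and y- sides reach to the shell wall at y = +-45.
- case_lid (a joint): Angle of the case's lid: 0 shut, grows as its front rises, stop at 1.66 (just past upright). The hinge is stiff: the lid stays where it is left; about 1 N at the tab moves it. The lid is hollow, 22 mm deep outside, with 19 mm of room inside above the lower shell's rim. It may start slightly ajar.
- tab (a point): Middle of the rounded end of the pale pull tab on the lid's front edge: 16 mm wide along the case's y, 12 mm thick, 18 mm out from the lid's front wall. At lid angle a it is at x = 56 - 130 cos a + 6 sin a, y = 0, z = 20 + 130 sin a + 6 cos a (mm, case frame). Pinched from above across its width, it turns between the fingers as the lid swings.
- tape: Bystander: white tape roll with a blue core, 62 mm across, 12 mm high, lying flat. Origin: centre of its underside.
- pen: Bystander: blue pen, 136 mm long, lying flat. Origin: centre of its underside.
- wipes: Bystander: flat white pack of wipes, 64 x 93 x 12 mm. Origin: centre of its underside.

How it is judged:
By the outcome, as a careful person would: the job done as asked, in the order asked, and still so for the second after the job is handed in, with the robot touching nothing.
It also fails if it takes over 128 s, if anything falls off the work surface, if the arm or the gripper's body presses on something with over 40 N, if the wrist force passes 120 N, or if a joint passes its speed limit or range.

## Robot

A 7-joint arm with a two-finger parallel gripper is mounted at the origin on a cart in front of the work surface, level with it; the furniture and walls round the work are solid. World frame = base frame: x ahead of the robot, y to its left, z up, the work surface at z = 0. Lengths are in m, angles in rad, forces in N, time in s.
With the tool pointing down it reaches from about 0.425 to 0.95 m from the base axis. Payload 4.7 kg.
Tool frame: the origin (TCP) lies on the centre line of the jaws, within the pads' length; the fingertips stand 22 mm ahead of it and the grasp point (between the pads) lies 3 mm ahead of it (ctrl.finger_overhang is the distance from the TCP to the fingertips, in m); z points along the fingers, y is the line along which they close (so a half turn about z gives the same grasp; the last joint's range is limited). The gripper opens to 85 mm and grips with 20 to 120 N. Pads are 22 mm wide; open, the fingers measure 114 mm over their backs; the gripper's body (76 mm by 85 mm) begins 54 mm behind the grasp point. The pads swing forward as they close: fully open they stand 13 mm farther back than shut.
Start: joints at [-1.198, 0.469, -0.049, 1.532, 0.024, 1.141, -0.082], TCP at [0.264, 0.621, 0.253] pointing down, gripper open.
Joint ranges: [-2.59, 2.59], [-0.33, 1.99], [-1.39, 1.29], [0.1, 2.45], [-1.04, 4.18], [0.21, 1.99], [-2.66, 2.66]. Speed limits (rad/s): [2.57, 2.57, 3.14, 3.14, 3.14, 3.14, 3.14].

## Interface

Orientations are given as a unit quaternion [w, x, y, z].
In Python, from cell import telemetry, capture, ctrl gives the robot as it stands.
- The arm moves only by the tool send_rows, never from a script. Its argument "steps" is a list of rows, each an object of numbers: "x", "y", "z": the shift along the tool's x, y, z in units of 20 mm (1.0 is 20 mm); "twist": the turn about the tool's z in units of 0.12 rad (1.0 is 0.12 rad). A call has 1 to 12 rows; each row shifts and turns the commanded pose from where the row before left it, along the tool's axes as they then stand; what a row does not reach is not made up. A row lasts 1/10 s, in which the tool goes at most 50 mm and 8.59 degrees, less where a joint would pass 70% of its speed; a pose out of reach is approached as far as the arm can. A call with a number of a shift or a turn outside -1 to 1 is refused whole. A call with a gripper value outside its range is refused whole. "fingers" is the finger opening in mm, from 0 to 85.4, set as the call begins (left out, the last holds). The fingers move at their own pace and stop on an object; "force" is the grip in N (left out, the last holds). Time passes only in rows, so rows that do not move let the fingers close. It gives the time, the measured TCP pose, the force, the opening and the grip force at its end, in the units of the state.
- telemetry.get_state(): the state, without advancing time (a new reading comes with each control period).
- capture(name): name is "side" or "top" or "wrist"; returns a dict with "image" (480x640x3 uint8, blue, green, red), "depth" (480x640 float32, m along the optical axis (not along the pixel's ray), 0 where there is no reading), "vfov" (degrees; the focal length in pixels is half the picture's height over the tangent of half this angle, whatever the lens; pixels are square), "cx", "cy" (the principal point, pixels), "distortion" ([k1, k2, p1, p2, k3] as OpenCV has them; the pictures are not rectified), "world_to_cam" (4x4, takes a point from world to camera coordinates); the wrist camera has in their place "mount" (4x4, takes a point from camera to tool coordinates, whose origin is the TCP and whose axes are the flange's). Camera axes: x right, y down, z forward; pixel columns grow to the right and rows downward; lengths in m; the calibration is good to about 2 mm. A picture is of the moment at which its call begins: read the wrist's pose just before it.
- ctrl.job_done(): hands the job in; it is judged then, once.
The state is a dict: "time": time; "qpos": joint angles; "qd": joint speeds; "effort": joint torques, N m; "tcp_pos": TCP position; "tool_rot": TCP orientation; "wrist_force": force on the tool from outside, world axes, zero at the start; "wrist_torque": the same for the moment, N m; "grip_width": finger opening in m; "gripper_force": force on a finger pad.
Only numpy, scipy, OpenCV 4.12 (cv2) and the standard library are available. Lean on these libraries where they do the work, as an engineer would, in place of code of your own. Each camera call takes 0.05 s, during which the arm holds its last target. There are 200 camera calls.

## Working session

There is one attempt and no reset: what is moved stays moved. The work goes in short steps, Python scripts to look and compute and a tool call to move; the robot and the scene stay as the last step left them, time stands still between calls to the robot, and variables do not carry over. Pictures are saved under pics/ and viewed, at most 14 in all, crops included, and the job is handed in when it is done.

Besides the shell and the picture viewer there is one more tool, called after "Call:" as name(argument=value, ...) on one line, values as JSON. send_rows: Moves the arm, as the interface text tells. Shifts and turns lie within -1 to 1; 1 stands for 20 mm of shift or 0.12 rad of turn. Its arguments: {"type":"object","properties":{"steps":{"type":"array"},"fingers":{"type":"number"},"force":{"type":"number"}},"required":["steps"]}

```bash
mkdir -p pics; ls; cat > h.py <<'E'
import numpy as np, cv2, pickle
from scipy.spatial.transform import Rotation as R
from cell import telemetry, capture, ctrl
def snap(name,fn=None):
    s=telemetry.get_state(); c=capture(name)
    if 'mount' in c:
        T=np.eye(4); q=s['tool_rot']; T[:3,:3]=R.from_quat([q[1],q[2],q[3],q[0]]).as_matrix(); T[:3,3]=s['tcp_pos']
        c['c2w']=T@np.array(c['mount'])
    else: c['c2w']=np.linalg.inv(np.array(c['world_to_cam']))
    if fn: cv2.imwrite('pics/'+fn,c['image'])
    f=240/np.tan(np.radians(c['vfov'])/2); c['K']=np.array([[f,0,c['cx']],[0,f,c['cy']],[0,0,1.]])
    pickle.dump(c,open(f'/tmp/{fn or name}.pkl','wb'))
    return c
def rays(c,uv):
    p=cv2.undistortPoints(np.array(uv,float).reshape(-1,1,2),c['K'],np.array(c['distortion'],float)).reshape(-1,2)
    return np.c_[p,np.ones(len(p))]@c['c2w'][:3,:3].T, c['c2w'][:3,3]
def onplane(c,uv,z):
    d,o=rays(c,uv); return o+d*((z-o[2])/d[:,2])[:,None]
def bydepth(c,uv):
    d,o=rays(c,uv); uv=np.array(uv).reshape(-1,2).astype(int)
    return o+d*c['depth'][uv[:,1],uv[:,0]][:,None]
def cloud(c):
    v,u=np.mgrid[:480,:640]; P=bydepth(c,np.c_[u.ravel(),v.ravel()]).reshape(480,640,3); P[c['depth']==0]=np.nan; return P
E
python3 - <<'E'
from h import *
for n in ['top','side']:
    c=snap(n,n+'0.png'); print(n,c['vfov'],c['c2w'].round(3).tolist())
s=telemetry.get_state(); print(s['tool_rot'],s['time'],ctrl.finger_overhang)
E
```

```text
pics
top 51.01674983926688 [[-0.016, -0.992, 0.128, 0.408], [-1.0, 0.015, -0.014, 0.067], [0.012, -0.129, -0.992, 1.22], [0.0, 0.0, 0.0, 1.0]]
side 54.19648956195302 [[0.925, -0.163, 0.344, 0.171], [-0.381, -0.417, 0.825, -0.849], [0.009, -0.894, -0.447, 0.552], [0.0, 0.0, 0.0, 1.0]]
[-1.40477661e-04  1.99560431e-01  9.79885131e-01 -8.63154917e-04] 0.1 0.022
```

View pics/top0.png

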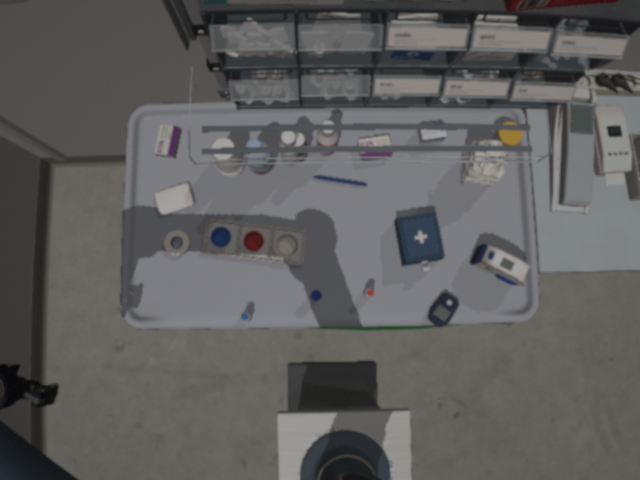

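View pics/side0.png

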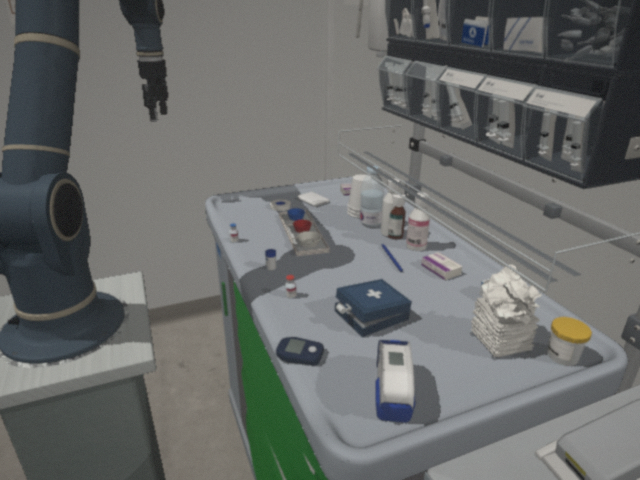

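The top view shows the blue cup at (220,236), red cup at (254,240) and wide cup at (288,244). The blue vial is at (247,315), the tube at (316,295), the red vial at (370,292), the case at (420,238) with its tab at (425,267), and the meter at (443,308). The side view agrees, and the lid looks nearly shut.

```bash
cat > coarse.py <<'E'
from h import *
c=pickle.load(open('/tmp/top0.png.pkl','rb'))
for n,uv,z in [('bluecup',(220.5,236.5),.02),('redcup',(254.5,240.5),.02),('wide',(288,244),.02),('bv',(246,316),.047),('rv',(370.5,292.5),.047),('tube',(316,295.5),.044),('meter',(443,308),.018),('case',(420.5,237.5),.042),('tab',(425,267),.026)]:
    print(n,onplane(c,[uv],z)[0].round(4),bydepth(c,[uv])[0].round(3))
E
python3 coarse.py
python3 - <<'E'
from h import *
c=capture('wrist'); print(c['vfov'],np.array(c['mount']).round(3).tolist())
s=telemetry.get_state();q=s['tool_rot'];print(R.from_quat([q[1],q[2],q[3],q[0]]).as_matrix().round(3),s['tcp_pos'])
E
```

```text
bluecup [0.571  0.2896 0.02  ] [0.572 0.291 0.015]
redcup [0.56   0.2073 0.02  ] [0.561 0.208 0.016]
wide [0.5504 0.1267 0.02  ] [0.551 0.127 0.013]
bv [0.3808 0.2243 0.047 ] [0.381 0.224 0.046]
rv [ 0.4306 -0.0654  0.047 ] [ 0.431 -0.066  0.046]
tube [0.4259 0.0615 0.044 ] [0.426 0.062 0.043]
meter [ 0.3904 -0.2424  0.018 ] [ 0.39  -0.242  0.019]
case [ 0.5585 -0.1891  0.042 ] [ 0.558 -0.188  0.048]
tab [ 0.4892 -0.2006  0.026 ] [ 0.488 -0.195  0.05 ]
59.14985689701876 [[-0.001, -0.965, -0.262, 0.067], [1.0, -0.001, -0.0, -0.0], [0.0, -0.262, 0.965, -0.12], [0.0, 0.0, 0.0, 1.0]]
[[-0.92   0.391 -0.001]
 [ 0.391  0.92  -0.001]
 [-0.    -0.001 -1.   ]] [0.2638151  0.62087842 0.25250284]
```

Call:
send_rows(steps=[{"twist": -0.83}, {"twist": -0.83}, {"twist": -0.83}, {"twist": -0.83}, {"y": -1, "x": -0.5}, {"y": -1, "x": -0.5}, {"y": -1, "x": -0.5}, {"y": -1, "x": -0.5}, {"y": -1, "x": -0.5}, {"y": -1, "x": -0.5}, {"y": -1, "x": -0.5}, {"y": -1, "x": -0.5}], fingers=60, force=25)

```text
$.steps[0]: bad value
```

Call:
send_rows(steps=[{"y": -1, "x": -0.5}, {"y": -1, "x": -0.5}, {"y": -1, "x": -0.5}, {"y": -1, "x": -0.5}, {"y": -1, "x": -0.5}, {"y": -1, "x": -0.5}, {"y": -1, "x": -0.5}, {"y": -1, "x": -0.5}, {"y": -1, "x": -0.5}, {"y": -1, "x": -0.5}, {"y": -1, "x": -0.5}, {"y": -1, "x": -0.5}])

```text
$.steps[0]: bad value
```

Call:
send_rows(steps=[{"y": -0.5, "x": -0.5}, {}, {}])

```text
$.steps[0]: bad value
```

```bash
python3 - <<'E'
from h import *
s=telemetry.get_state();q=s['tool_rot'];print(R.from_quat([q[1],q[2],q[3],q[0]]).as_matrix().round(3),s['tcp_pos'],s['qpos'],s['time'],s['grip_width'])
snap('wrist','w1.png')
E
```

```text
[[-0.92   0.391 -0.001]
 [ 0.391  0.92  -0.001]
 [-0.    -0.001 -1.   ]] [0.2638151  0.62087842 0.25250284] [-1.19789818  0.46927184 -0.04857505  1.53339355  0.02411331  1.14098955
 -0.08231922] 0.15 0.08534399817899843
```

View pics/w1.png

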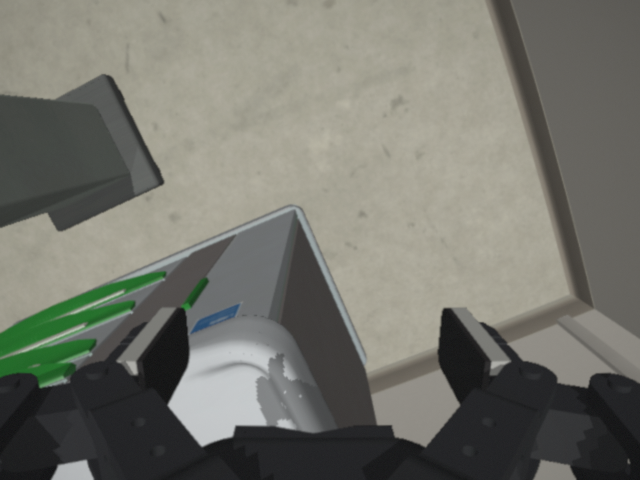

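The refused moves probably lack keys in their rows. The wrist view shows the open fingers at (155,350) and (480,350), and the table corner behind them.

Call:
send_rows(steps=[{"x": 0, "y": 0, "z": 0, "twist": -0.83}, {"x": 0, "y": 0, "z": 0, "twist": -0.83}, {"x": 0, "y": 0, "z": 0, "twist": -0.83}, {"x": 0, "y": 0, "z": 0, "twist": -0.83}, {"x": -0.5, "y": -1, "z": 0, "twist": 0}, {"x": -0.5, "y": -1, "z": 0, "twist": 0}, {"x": -0.5, "y": -1, "z": 0, "twist": 0}, {"x": -0.5, "y": -1, "z": 0, "twist": 0}, {"x": -0.5, "y": -1, "z": 0, "twist": 0}, {"x": -0.5, "y": -1, "z": 0, "twist": 0}, {"x": -0.5, "y": -1, "z": 0, "twist": 0}, {"x": -0.5, "y": -1, "z": 0, "twist": 0}], fingers=60, force=25)

```text
time: 1.4
tcp_pos: [0.3437, 0.46, 0.2532]
tool_rot: [-0.0, 0.002, 1.0, -0.0]
wrist_force: [-0.3, 0.7, -0.9]
grip_width: 0.06
gripper_force: 0.0
```

Call:
send_rows(steps=[{"x": -0.5, "y": -1, "z": -0.2, "twist": 0}, {"x": -0.5, "y": -1, "z": -0.2, "twist": 0}, {"x": -0.5, "y": -1, "z": -0.2, "twist": 0}, {"x": -0.5, "y": -1, "z": -0.2, "twist": 0}, {"x": -0.5, "y": -1, "z": -0.2, "twist": 0}, {"x": -0.5, "y": -1, "z": -0.2, "twist": 0}, {"x": -0.5, "y": -1, "z": -0.2, "twist": 0}, {"x": -0.5, "y": -1, "z": -0.2, "twist": 0}, {"x": -0.5, "y": -1, "z": -0.2, "twist": 0}, {"x": -0.5, "y": -1, "z": -0.2, "twist": 0}, {"x": -0.5, "y": -1, "z": -0.2, "twist": 0}, {"x": -0.5, "y": -1, "z": -0.2, "twist": 0}])

```text
time: 2.6
tcp_pos: [0.4628, 0.2196, 0.3014]
tool_rot: [-0.0, 0.002, 1.0, 0.0]
wrist_force: [0.3, -0.5, -0.2]
grip_width: 0.0601
gripper_force: 0.0
```

Call:
send_rows(steps=[{"x": -0.5, "y": -1, "z": 0, "twist": 0}, {"x": -0.5, "y": -1, "z": 0, "twist": 0}, {"x": -0.5, "y": -1, "z": 0, "twist": 0}, {"x": -0.3, "y": -0.5, "z": 0, "twist": 0}, {"x": 0, "y": 0, "z": 0, "twist": 0}, {"x": 0, "y": 0, "z": 0, "twist": 0}])

```text
time: 3.2
tcp_pos: [0.498, 0.1514, 0.3012]
tool_rot: [-0.0, 0.001, 1.0, 0.0]
wrist_force: [-0.0, 0.3, -0.1]
grip_width: 0.0598
gripper_force: 0.0
```

```bash
python3 - <<'E'
from h import *
s=telemetry.get_state();print(s['tcp_pos'],s['qpos'],s['time'])
snap('wrist','w2.png')
E
```

```text
[0.49796507 0.15139778 0.3011833 ] [-0.46533692  0.17193313  0.10313158  1.83977426 -0.02039265  1.13111399
  1.21318865] 3.2
```

View pics/w2.png

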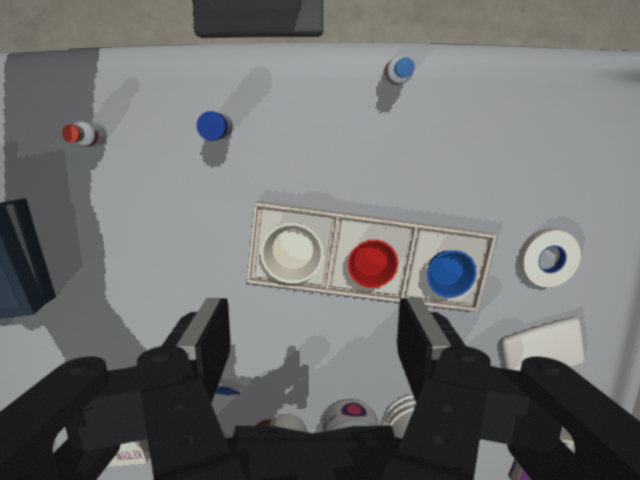

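The wrist view shows the wide cup at (293,253), red cup (373,263) and blue cup (452,273). The caps are at (72,133) for the red vial, (211,125) for the tube and (403,68) for the blue vial.

```bash
cat > meas.py <<'E'
from h import *
import sys
c=pickle.load(open('/tmp/w2.png.pkl','rb'))
hsv=cv2.cvtColor(c['image'],cv2.COLOR_BGR2HSV); P=cloud(c)
def blob(lo,hi,box):
    m=cv2.inRange(hsv,lo,hi); 
    if lo[0]==0: m|=cv2.inRange(hsv,(170,lo[1],lo[2]),(180,255,255))
    k=np.zeros_like(m);x0,y0,x1,y1=box;k[y0:y1,x0:x1]=m[y0:y1,x0:x1]
    cs,_=cv2.findContours(k,cv2.RETR_EXTERNAL,cv2.CHAIN_APPROX_NONE); return max(cs,key=cv2.contourArea)
for n,lo,hi,box,z in [('redcup',(0,120,40),(10,255,255),(330,225,412,305),.028),('bluecup',(95,120,40),(125,255,255),(412,235,490,315),.028),
  ('redcap',(0,120,60),(10,255,255),(50,110,110,160),.047),('tubecap',(100,120,30),(130,255,255),(190,105,240,150),.044),('bluecap',(95,90,60),(120,255,255),(380,45,425,95),.047)]:
    ct=blob(lo,hi,box).reshape(-1,2); m=np.zeros((480,640),np.uint8); cv2.fillPoly(m,[ct],1)
    W=onplane(c,ct,z)[:,:2].astype(np.float32); (x,y),r=cv2.minEnclosingCircle(W)
    Q=P[m>0]; zt=np.nanmax(Q[:,2]); T=Q[Q[:,2]>zt-.003]
    print(n,'enc',np.round([x,y,r],4),'zmax',zt.round(4),'toppts',np.nanmean(T,0).round(4),((T.max(0)+T.min(0))/2).round(4),(T.max(0)-T.min(0)).round(4))
# cups: rim by depth
m=(abs(P[...,2]-.0275)<.0025)
for n,x0,y0 in [('wide',.5504,.1267),('red',.56,.207),('blue',.571,.29)]:
    k=m&(np.hypot(P[...,0]-x0,P[...,1]-y0)<.036); Q=P[k][:,:2]
    A=np.c_[2*Q,np.ones(len(Q))]; s=np.linalg.lstsq(A,(Q**2).sum(1),rcond=None)[0]; print(n,len(Q),s[:2].round(4),np.sqrt(s[2]+s[:2]@s[:2]).round(4))
E
python3 meas.py
```

```text
redcup enc [0.5585 0.2088 0.0248] zmax 0.0296 toppts [0.5599 0.2076 0.0278] [0.5585 0.2091 0.0281] [0.0492 0.0485 0.003 ]
bluecup enc [0.5691 0.2875 0.0251] zmax 0.0307 toppts [0.5678 0.2862 0.0283] [0.5692 0.2878 0.0292] [0.0474 0.0488 0.003 ]
redcap enc [ 0.4309 -0.0627  0.0081] zmax 0.0489 toppts [ 0.4308 -0.0634  0.047 ] [ 0.4305 -0.0636  0.0474] [0.014  0.0162 0.003 ]
tubecap enc [0.4267 0.0632 0.0131] zmax 0.0465 toppts [0.4268 0.0624 0.0444] [0.4272 0.0625 0.045 ] [0.0238 0.0249 0.003 ]
bluecap enc [0.3793 0.2277 0.0081] zmax 0.0487 toppts [0.3795 0.2282 0.0468] [0.3796 0.2279 0.0472] [0.0147 0.0154 0.003 ]
wide 709 [0.547  0.1302] 0.0286
red 514 [0.558  0.2093] 0.0234
blue 519 [0.5693 0.288 ] 0.0235
```

Call:
send_rows(steps=[{"x": 0.3, "y": -0.9, "z": 0.75, "twist": 0}, {"x": 0.3, "y": -0.9, "z": 0.75, "twist": 0}, {"x": 0.3, "y": -0.9, "z": 0.75, "twist": 0}, {"x": 0.3, "y": -0.9, "z": 0.75, "twist": 0}, {"x": 0.3, "y": -0.9, "z": 0.75, "twist": 0}, {"x": 0.3, "y": -0.9, "z": 0.75, "twist": 0}, {"x": 0.3, "y": -0.9, "z": 0.75, "twist": 0}, {"x": 0.3, "y": -0.9, "z": 0.75, "twist": 0}, {"x": 0.3, "y": -0.9, "z": 0.75, "twist": 0}, {"x": 0.3, "y": -0.9, "z": 0.75, "twist": 0}, {"x": 0.3, "y": -0.9, "z": 0.75, "twist": 0}, {"x": 0, "y": -0.8, "z": 0.75, "twist": 0}], fingers=45)

```text
time: 4.45
tcp_pos: [0.4309, -0.0626, 0.1207]
tool_rot: [-0.0, 0.001, 1.0, 0.0]
wrist_force: [0.2, -0.1, -0.4]
grip_width: 0.0452
gripper_force: 0.0
```

Call:
send_rows(steps=[{"x": 0, "y": 0, "z": 0, "twist": 0}, {"x": 0, "y": 0, "z": 0, "twist": 0}])

```text
time: 4.65
tcp_pos: [0.4319, -0.0621, 0.1214]
tool_rot: [-0.0, 0.001, 1.0, 0.0]
wrist_force: [0.2, 1.0, 0.4]
grip_width: 0.045
gripper_force: 0.0
```

```bash
python3 - <<'E'
from h import *
s=telemetry.get_state();print(s['tcp_pos'].round(4),s['qpos'].round(3),s['tool_rot'].round(4))
c=snap('wrist','w3.png'); P=cloud(c); hsv=cv2.cvtColor(c['image'],cv2.COLOR_BGR2HSV)
m=(cv2.inRange(hsv,(0,120,60),(10,255,255))|cv2.inRange(hsv,(170,120,60),(180,255,255)))>0
Q=P[m&(P[...,2]>.043)&(P[...,2]<.055)]; print(len(Q),((Q.max(0)+Q.min(0))/2).round(4),(Q.max(0)-Q.min(0)).round(4))
# lowest finger points: dark, near tcp
k=(np.hypot(P[...,0]-s['tcp_pos'][0],P[...,1]-s['tcp_pos'][1])<.06)&(P[...,2]>.055)
q=P[k]; print('finger lowest rel tcp',np.percentile(q[:,2]-s['tcp_pos'][2],[0,1,5]).round(4))
E
```

```text
[ 0.4319 -0.0621  0.1214] [-0.139  0.267  0.216  2.219 -0.093  0.664  1.712] [-1.0e-04  1.1e-03  1.0e+00  3.0e-04]
804 [ 0.4304 -0.0643  0.0463] [0.0162 0.0151 0.0045]
finger lowest rel tcp [-0.0207 -0.0115  0.0045]
```

View pics/w3.png

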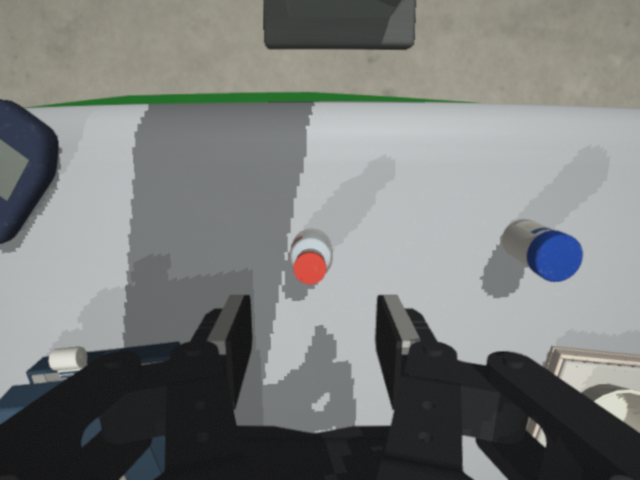

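The red vial sits between the pads, cap at (310,267), and the fingertips end about 21 mm ahead of the TCP.

Call:
send_rows(steps=[{"x": 0.07, "y": -0.08, "z": 0.5, "twist": 0}, {"x": 0, "y": 0, "z": 0.7, "twist": 0}, {"x": 0, "y": 0, "z": 0.7, "twist": 0}, {"x": 0, "y": 0, "z": 0.7, "twist": 0}, {"x": 0, "y": 0, "z": 0.6, "twist": 0}, {"x": 0, "y": 0, "z": 0.4, "twist": 0}, {"x": 0, "y": 0, "z": 0.27, "twist": 0}, {"x": 0, "y": 0, "z": 0, "twist": 0}, {"x": 0, "y": 0, "z": 0, "twist": 0}])

```text
time: 5.6
tcp_pos: [0.4305, -0.0648, 0.0441]
tool_rot: [0.0, 0.002, 1.0, 0.0]
wrist_force: [-0.6, -0.1, 0.1]
grip_width: 0.0447
gripper_force: 0.0
```

Call:
send_rows(steps=[{"x": 0, "y": 0, "z": 0, "twist": 0}, {"x": 0, "y": 0, "z": 0, "twist": 0}, {"x": 0, "y": 0, "z": 0, "twist": 0}, {"x": 0, "y": 0, "z": 0, "twist": 0}, {"x": 0, "y": 0, "z": 0, "twist": 0}, {"x": 0, "y": 0, "z": 0, "twist": 0}, {"x": 0, "y": 0, "z": 0, "twist": 0}, {"x": 0, "y": 0, "z": 0, "twist": 0}], fingers=10, force=25)

```text
time: 6.4
tcp_pos: [0.4307, -0.0648, 0.0443]
tool_rot: [0.001, 0.002, 1.0, 0.0]
wrist_force: [-0.1, 0.8, 5.5]
grip_width: 0.0212
gripper_force: 24.7
```

Call:
send_rows(steps=[{"x": 0, "y": 0, "z": -0.3, "twist": 0}, {"x": 0, "y": 0, "z": -0.6, "twist": 0}, {"x": 0, "y": 0, "z": -0.8, "twist": 0}, {"x": 0, "y": 0, "z": -0.8, "twist": 0}, {"x": 0, "y": 0, "z": -0.8, "twist": 0}, {"x": 0, "y": 0, "z": -0.5, "twist": 0}, {"x": 0, "y": 0, "z": 0, "twist": 0}, {"x": 0, "y": 0, "z": 0, "twist": 0}])

```text
time: 7.2
tcp_pos: [0.4299, -0.0648, 0.1196]
tool_rot: [-0.0, 0.002, 1.0, 0.0]
wrist_force: [-0.2, 1.0, 0.5]
grip_width: 0.0211
gripper_force: 24.5
```

```bash
python3 - <<'E'
from h import *
s=telemetry.get_state();print(s['tcp_pos'].round(4),s['grip_width'],s['gripper_force'],s['wrist_force'].round(2))
c=snap('wrist','w4.png'); cv2.imwrite('pics/w4c.png',cv2.resize(c['image'][200:480,160:480],None,fx=2,fy=2))
E
```

```text
[ 0.4299 -0.0648  0.1196] 0.021136696522894245 24.537561259930953 [-0.25  1.    0.49]
```

View pics/w4c.png

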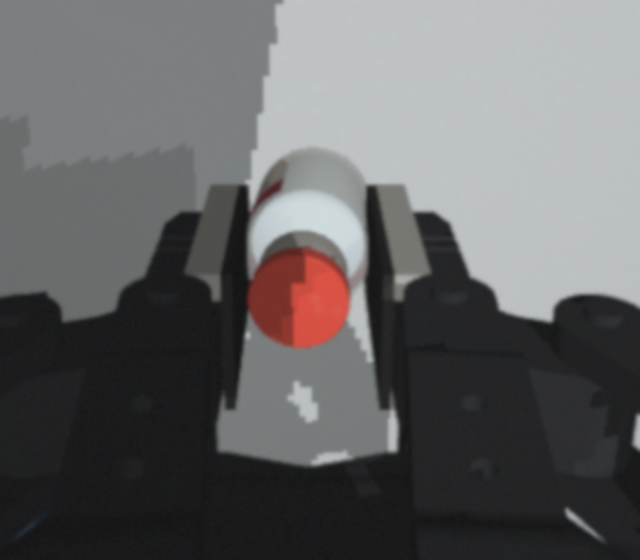

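The red vial is held upright by its body, cap at crop (300,298).

Call:
send_rows(steps=[{"x": -0.3, "y": 0.6, "z": 0, "twist": 0}, {"x": -0.5, "y": 1, "z": 0, "twist": 0}, {"x": -0.5, "y": 1, "z": 0, "twist": 0}, {"x": -0.5, "y": 1, "z": 0, "twist": 0}, {"x": -0.5, "y": 1, "z": 0, "twist": 0}, {"x": -0.5, "y": 1, "z": 0, "twist": 0}, {"x": -0.5, "y": 1, "z": 0, "twist": 0}, {"x": -0.5, "y": 1, "z": 0, "twist": 0}, {"x": -0.5, "y": 1, "z": 0, "twist": 0}, {"x": -0.5, "y": 1, "z": 0, "twist": 0}, {"x": -0.5, "y": 1, "z": 0, "twist": 0}, {"x": -0.5, "y": 1, "z": 0, "twist": 0}])

```text
time: 8.45
tcp_pos: [0.5469, 0.1688, 0.1188]
tool_rot: [-0.001, 0.001, 1.0, -0.0]
wrist_force: [0.2, 0.6, -0.1]
grip_width: 0.0209
gripper_force: 24.5
```

Call:
send_rows(steps=[{"x": -0.5, "y": 1, "z": 0, "twist": 0}, {"x": -0.12, "y": 0.7, "z": 0, "twist": 0}, {"x": 0, "y": 0.4, "z": 0, "twist": 0}, {"x": 0, "y": 0, "z": 0, "twist": 0}, {"x": 0, "y": 0, "z": 0, "twist": 0}])

```text
time: 8.95
tcp_pos: [0.559, 0.2079, 0.1196]
tool_rot: [-0.0, 0.002, 1.0, -0.0]
wrist_force: [-0.1, 0.6, -0.2]
grip_width: 0.0211
gripper_force: 24.5
```

Call:
send_rows(steps=[{"x": 0.03, "y": 0.05, "z": 0.5, "twist": 0}, {"x": 0, "y": 0, "z": 0.7, "twist": 0}, {"x": 0, "y": 0, "z": 0.7, "twist": 0}, {"x": 0, "y": 0, "z": 0.6, "twist": 0}, {"x": 0, "y": 0, "z": 0.4, "twist": 0}, {"x": 0, "y": 0, "z": 0.25, "twist": 0}, {"x": 0, "y": 0, "z": 0, "twist": 0}, {"x": 0, "y": 0, "z": 0, "twist": 0}])

```text
time: 9.75
tcp_pos: [0.5592, 0.2098, 0.0571]
tool_rot: [0.0, 0.002, 1.0, 0.0]
wrist_force: [0.3, 0.1, -0.4]
grip_width: 0.0211
gripper_force: 24.5
```

Lower a hair until contact.

Call:
send_rows(steps=[{"x": 0, "y": 0, "z": 0.06, "twist": 0}, {"x": 0, "y": 0, "z": 0.05, "twist": 0}, {"x": 0, "y": 0, "z": 0, "twist": 0}])

```text
time: 10.05
tcp_pos: [0.5594, 0.2099, 0.0554]
tool_rot: [0.001, 0.002, 1.0, 0.0]
wrist_force: [-0.9, -0.2, 3.1]
grip_width: 0.0211
gripper_force: 24.8
```

Call:
send_rows(steps=[{"x": 0, "y": 0, "z": 0, "twist": 0}, {"x": 0, "y": 0, "z": 0, "twist": 0}, {"x": 0, "y": 0, "z": 0, "twist": 0}, {"x": 0, "y": 0, "z": 0, "twist": 0}, {"x": 0, "y": 0, "z": 0, "twist": 0}], fingers=42)

```text
time: 10.55
tcp_pos: [0.5589, 0.2096, 0.0546]
tool_rot: [-0.0, 0.002, 1.0, -0.0]
wrist_force: [0.4, -0.9, -0.1]
grip_width: 0.042
gripper_force: 0.0
```

Call:
send_rows(steps=[{"x": 0, "y": 0, "z": -0.3, "twist": 0}, {"x": 0, "y": 0, "z": -0.7, "twist": 0}, {"x": 0, "y": 0, "z": -1, "twist": 0}, {"x": 0, "y": 0, "z": -1, "twist": 0}, {"x": 0, "y": 0, "z": -1, "twist": 0}, {"x": 0, "y": 0, "z": -1, "twist": 0}, {"x": 0, "y": 0, "z": -1, "twist": 0}, {"x": 0, "y": 0, "z": 0, "twist": 0}])

```text
time: 11.35
tcp_pos: [0.561, 0.2104, 0.1789]
tool_rot: [0.003, 0.002, 1.0, 0.002]
wrist_force: [-1.0, -0.3, -0.1]
grip_width: 0.0418
gripper_force: 0.0
```

Call:
send_rows(steps=[{"x": 0.5, "y": 0.09, "z": 0, "twist": 0}, {"x": 0.9, "y": 0.09, "z": 0.3, "twist": 0}, {"x": 0.9, "y": 0.09, "z": 0.3, "twist": 0}, {"x": 0.9, "y": 0.09, "z": 0.3, "twist": 0}, {"x": 0.9, "y": 0.09, "z": 0.3, "twist": 0}, {"x": 0.9, "y": 0.09, "z": 0.3, "twist": 0}, {"x": 0.9, "y": 0.09, "z": 0.3, "twist": 0}, {"x": 0.9, "y": 0.09, "z": 0.3, "twist": 0}, {"x": 0.9, "y": 0.09, "z": 0.3, "twist": 0}, {"x": 0.9, "y": 0.08, "z": 0.3, "twist": 0}, {"x": 0.4, "y": 0, "z": 0.2, "twist": 0}, {"x": 0, "y": 0, "z": 0, "twist": 0}])

```text
time: 12.55
tcp_pos: [0.377, 0.2276, 0.1158]
tool_rot: [-0.001, 0.001, 1.0, -0.001]
wrist_force: [0.8, 0.9, -0.1]
grip_width: 0.042
gripper_force: 0.0
```

```bash
python3 - <<'E'
from h import *
s=telemetry.get_state();print(s['tcp_pos'].round(4),s['qpos'].round(3),s['tool_rot'].round(4))
c=snap('wrist','w5.png'); P=cloud(c); hsv=cv2.cvtColor(c['image'],cv2.COLOR_BGR2HSV)
m=cv2.inRange(hsv,(95,90,60),(120,255,255))>0
Q=P[m&(P[...,2]>.043)&(P[...,2]<.055)&(abs(P[...,1]-.228)<.03)]; print(len(Q),((Q.max(0)+Q.min(0))/2).round(4),(Q.max(0)-Q.min(0)).round(4))
E
```

```text
[0.377  0.2276 0.1158] [-0.742  0.282  0.12   2.209 -0.055  0.656  0.987] [-1.3e-03  9.0e-04  1.0e+00 -8.0e-04]
849 [0.379  0.2284 0.0462] [0.0163 0.0153 0.0052]
```

Call:
send_rows(steps=[{"x": -0.1, "y": 0.04, "z": 0.4, "twist": 0}, {"x": 0, "y": 0, "z": 0.7, "twist": 0}, {"x": 0, "y": 0, "z": 0.7, "twist": 0}, {"x": 0, "y": 0, "z": 0.6, "twist": 0}, {"x": 0, "y": 0, "z": 0.5, "twist": 0}, {"x": 0, "y": 0, "z": 0.4, "twist": 0}, {"x": 0, "y": 0, "z": 0.27, "twist": 0}, {"x": 0, "y": 0, "z": 0, "twist": 0}, {"x": 0, "y": 0, "z": 0, "twist": 0}])

```text
time: 13.5
tcp_pos: [0.3813, 0.229, 0.0454]
tool_rot: [0.0, 0.002, 1.0, 0.0]
wrist_force: [-0.2, 0.7, 0.7]
grip_width: 0.042
gripper_force: 0.0
```

Call:
send_rows(steps=[{"x": 0, "y": 0, "z": 0, "twist": 0}, {"x": 0, "y": 0, "z": 0, "twist": 0}, {"x": 0, "y": 0, "z": 0, "twist": 0}, {"x": 0, "y": 0, "z": 0, "twist": 0}, {"x": 0, "y": 0, "z": 0, "twist": 0}, {"x": 0, "y": 0, "z": 0, "twist": 0}, {"x": 0, "y": 0, "z": 0, "twist": 0}], fingers=10)

```text
time: 14.2
tcp_pos: [0.3814, 0.2291, 0.0458]
tool_rot: [0.0, 0.002, 1.0, 0.0]
wrist_force: [-0.5, -1.6, 5.8]
grip_width: 0.0204
gripper_force: 24.7
```

Call:
send_rows(steps=[{"x": 0, "y": 0, "z": -0.3, "twist": 0}, {"x": 0, "y": 0, "z": -0.6, "twist": 0}, {"x": 0, "y": 0, "z": -0.9, "twist": 0}, {"x": 0, "y": 0, "z": -1, "twist": 0}, {"x": 0, "y": 0, "z": -0.9, "twist": 0}, {"x": 0, "y": 0, "z": -0.6, "twist": 0}, {"x": 0, "y": 0, "z": 0, "twist": 0}, {"x": 0, "y": 0, "z": 0, "twist": 0}])

```text
time: 15.0
tcp_pos: [0.3809, 0.2288, 0.1316]
tool_rot: [0.0, 0.002, 1.0, 0.0]
wrist_force: [-0.3, -0.3, 0.1]
grip_width: 0.0205
gripper_force: 24.5
```

Call:
send_rows(steps=[{"x": -0.5, "y": 0.26, "z": 0, "twist": 0}, {"x": -0.9, "y": 0.3, "z": 0, "twist": 0}, {"x": -0.9, "y": 0.3, "z": 0, "twist": 0}, {"x": -0.9, "y": 0.3, "z": 0, "twist": 0}, {"x": -0.9, "y": 0.3, "z": 0, "twist": 0}, {"x": -0.9, "y": 0.3, "z": 0, "twist": 0}, {"x": -0.9, "y": 0.3, "z": 0, "twist": 0}, {"x": -0.9, "y": 0.3, "z": 0, "twist": 0}, {"x": -0.9, "y": 0.3, "z": 0, "twist": 0}, {"x": -0.9, "y": 0.3, "z": 0, "twist": 0}, {"x": -0.7, "y": 0, "z": 0, "twist": 0}, {"x": -0.2, "y": 0, "z": 0, "twist": 0}])

```text
time: 16.2
tcp_pos: [0.5729, 0.2872, 0.1299]
tool_rot: [-0.0, 0.002, 1.0, -0.0]
wrist_force: [-0.5, -0.7, -0.3]
grip_width: 0.0208
gripper_force: 24.5
```

Call:
send_rows(steps=[{"x": 0, "y": 0, "z": 0, "twist": 0}, {"x": 0, "y": 0, "z": 0, "twist": 0}])

```text
time: 16.4
tcp_pos: [0.5705, 0.2873, 0.1306]
tool_rot: [-0.001, 0.002, 1.0, -0.0]
wrist_force: [-0.8, -0.0, 0.0]
grip_width: 0.0204
gripper_force: 24.5
```

Call:
send_rows(steps=[{"x": 0, "y": 0.02, "z": 0.5, "twist": 0}, {"x": 0, "y": 0, "z": 0.8, "twist": 0}, {"x": 0, "y": 0, "z": 0.8, "twist": 0}, {"x": 0, "y": 0, "z": 0.7, "twist": 0}, {"x": 0, "y": 0, "z": 0.5, "twist": 0}, {"x": 0, "y": 0, "z": 0.3, "twist": 0}, {"x": 0, "y": 0, "z": 0, "twist": 0}, {"x": 0, "y": 0, "z": 0, "twist": 0}])

```text
time: 17.2
tcp_pos: [0.5716, 0.2879, 0.0595]
tool_rot: [0.0, 0.002, 1.0, 0.0]
wrist_force: [-0.6, 0.7, 0.3]
grip_width: 0.0204
gripper_force: 24.5
```

Call:
send_rows(steps=[{"x": 0, "y": 0, "z": 0.06, "twist": 0}, {"x": 0, "y": 0, "z": 0, "twist": 0}])

```text
time: 17.4
tcp_pos: [0.5715, 0.288, 0.0586]
tool_rot: [0.0, 0.002, 1.0, 0.0]
wrist_force: [-0.2, -0.2, 0.2]
grip_width: 0.0207
gripper_force: 24.5
```

Call:
send_rows(steps=[{"x": 0, "y": 0, "z": 0.06, "twist": 0}, {"x": 0, "y": 0, "z": 0.05, "twist": 0}, {"x": 0, "y": 0, "z": 0, "twist": 0}])

```text
time: 17.7
tcp_pos: [0.5716, 0.288, 0.0569]
tool_rot: [0.0, 0.002, 1.0, 0.0]
wrist_force: [-1.2, -0.9, 4.3]
grip_width: 0.0205
gripper_force: 25.0
```

Call:
send_rows(steps=[{"x": 0, "y": 0, "z": 0, "twist": 0}, {"x": 0, "y": 0, "z": 0, "twist": 0}, {"x": 0, "y": 0, "z": 0, "twist": 0}, {"x": 0, "y": 0, "z": 0, "twist": 0}, {"x": 0, "y": 0, "z": 0, "twist": 0}, {"x": 0, "y": 0, "z": -0.3, "twist": 0}, {"x": 0, "y": 0, "z": -0.7, "twist": 0}, {"x": 0, "y": 0, "z": -1, "twist": 0}, {"x": 0, "y": 0, "z": -1, "twist": 0}, {"x": 0, "y": 0, "z": -1, "twist": 0}, {"x": 0, "y": 0, "z": -1, "twist": 0}, {"x": 0, "y": 0, "z": -1, "twist": 0}], fingers=44)

```text
time: 18.9
tcp_pos: [0.5714, 0.2879, 0.1782]
tool_rot: [0.001, 0.002, 1.0, 0.0]
wrist_force: [0.0, 0.0, 0.6]
grip_width: 0.044
gripper_force: 0.0
```

Call:
send_rows(steps=[{"x": 0.6, "y": -0.9, "z": 0, "twist": 0}, {"x": 0.6, "y": -1, "z": 0, "twist": 0}, {"x": 0.6, "y": -1, "z": 0, "twist": 0}, {"x": 0.6, "y": -1, "z": 0, "twist": 0}, {"x": 0.6, "y": -1, "z": 0, "twist": 0}, {"x": 0.6, "y": -1, "z": 0, "twist": 0}, {"x": 0.6, "y": -1, "z": 0, "twist": 0}, {"x": 0.6, "y": -1, "z": 0.5, "twist": 0}, {"x": 0.6, "y": -1, "z": 0.6, "twist": 0}, {"x": 0.6, "y": -1, "z": 0.6, "twist": 0}, {"x": 0.6, "y": -0.9, "z": 0.6, "twist": 0}, {"x": 0.6, "y": -0.5, "z": 0.3, "twist": 0}])

```text
time: 20.1
tcp_pos: [0.4259, 0.0608, 0.1243]
tool_rot: [0.0, 0.003, 1.0, 0.0]
wrist_force: [0.3, 0.3, -0.3]
grip_width: 0.0441
gripper_force: 0.0
```

Call:
send_rows(steps=[{"x": 0, "y": 0, "z": 0.3, "twist": 0}, {"x": 0, "y": 0, "z": 0, "twist": 0}])

```text
time: 20.3
tcp_pos: [0.427, 0.0627, 0.1183]
tool_rot: [0.001, 0.002, 1.0, 0.0]
wrist_force: [0.8, 0.6, -0.3]
grip_width: 0.0441
gripper_force: 0.0
```

```bash
python3 - <<'E'
from h import *
s=telemetry.get_state();print(s['tcp_pos'].round(4),s['qpos'].round(3),s['tool_rot'].round(4))
c=snap('wrist','w6.png'); P=cloud(c); hsv=cv2.cvtColor(c['image'],cv2.COLOR_BGR2HSV)
m=cv2.inRange(hsv,(100,120,30),(130,255,255))>0
Q=P[m&(P[...,2]>.040)&(P[...,2]<.055)&(abs(P[...,1]-.0625)<.03)]; print(len(Q),((Q.max(0)+Q.min(0))/2).round(4),(Q.max(0)-Q.min(0)).round(4))
c=snap('side','s1.png'); cv2.imwrite('pics/s1c.png',cv2.resize(c['image'][180:260,240:340],None,fx=5,fy=5))
E
```

```text
[0.427  0.0627 0.1183] [-0.409  0.265  0.192  2.231 -0.083  0.651  1.41 ] [5.0e-04 1.7e-03 1.0e+00 3.0e-04]
2029 [0.4265 0.0618 0.0432] [0.0254 0.0245 0.0064]
```

View pics/s1c.png

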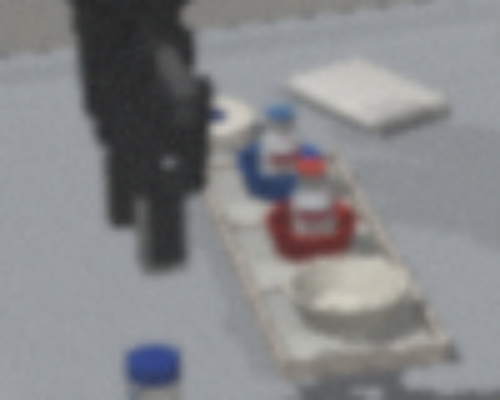

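Both vials stand upright in their cups, at crop (280,140) and (312,195).

Call:
send_rows(steps=[{"x": 0, "y": -0.02, "z": 0.5, "twist": 0}, {"x": 0, "y": 0, "z": 0.7, "twist": 0}, {"x": 0, "y": 0, "z": 0.7, "twist": 0}, {"x": 0, "y": 0, "z": 0.7, "twist": 0}, {"x": 0, "y": 0, "z": 0.6, "twist": 0}, {"x": 0, "y": 0, "z": 0.4, "twist": 0}, {"x": 0, "y": 0, "z": 0.2, "twist": 0}, {"x": 0, "y": 0, "z": 0, "twist": 0}, {"x": 0, "y": 0, "z": 0, "twist": 0}])

```text
time: 21.3
tcp_pos: [0.4268, 0.062, 0.0421]
tool_rot: [0.0, 0.002, 1.0, 0.0]
wrist_force: [0.6, 0.3, 0.6]
grip_width: 0.044
gripper_force: 0.0
```

Call:
send_rows(steps=[{"x": 0, "y": 0, "z": 0, "twist": 0}, {"x": 0, "y": 0, "z": 0, "twist": 0}, {"x": 0, "y": 0, "z": 0, "twist": 0}, {"x": 0, "y": 0, "z": 0, "twist": 0}, {"x": 0, "y": 0, "z": 0, "twist": 0}, {"x": 0, "y": 0, "z": 0, "twist": 0}], fingers=10)

```text
time: 21.9
tcp_pos: [0.4269, 0.0621, 0.0424]
tool_rot: [0.001, 0.002, 1.0, 0.0]
wrist_force: [-1.6, -0.3, 5.7]
grip_width: 0.0243
gripper_force: 24.5
```

Call:
send_rows(steps=[{"x": 0, "y": 0, "z": -0.3, "twist": 0}, {"x": 0, "y": 0, "z": -0.6, "twist": 0}, {"x": 0, "y": 0, "z": -0.9, "twist": 0}, {"x": 0, "y": 0, "z": -0.9, "twist": 0}, {"x": 0, "y": 0, "z": -0.9, "twist": 0}, {"x": 0, "y": 0, "z": -0.5, "twist": 0}, {"x": 0, "y": 0, "z": 0, "twist": 0}, {"x": 0, "y": 0, "z": 0, "twist": 0}])

```text
time: 22.7
tcp_pos: [0.4261, 0.0619, 0.1236]
tool_rot: [-0.0, 0.002, 1.0, 0.0]
wrist_force: [-0.5, 0.1, -0.1]
grip_width: 0.0247
gripper_force: 24.5
```

Call:
send_rows(steps=[{"x": -0.4, "y": 0.2, "z": 0, "twist": 0}, {"x": -0.8, "y": 0.45, "z": 0, "twist": 0}, {"x": -0.8, "y": 0.45, "z": 0, "twist": 0}, {"x": -0.8, "y": 0.45, "z": 0, "twist": 0}, {"x": -0.8, "y": 0.45, "z": 0, "twist": 0}, {"x": -0.8, "y": 0.45, "z": 0, "twist": 0}, {"x": -0.8, "y": 0.45, "z": 0, "twist": 0}, {"x": -0.6, "y": 0.35, "z": 0, "twist": 0}, {"x": -0.27, "y": 0.15, "z": 0, "twist": 0}, {"x": 0, "y": 0, "z": 0, "twist": 0}, {"x": 0, "y": 0, "z": 0, "twist": 0}])

```text
time: 23.8
tcp_pos: [0.5474, 0.1291, 0.1232]
tool_rot: [-0.001, 0.002, 1.0, -0.0]
wrist_force: [0.1, 0.6, -0.3]
grip_width: 0.0246
gripper_force: 24.5
```

Call:
send_rows(steps=[{"x": 0, "y": 0, "z": 0.5, "twist": 0}, {"x": 0, "y": 0, "z": 0.7, "twist": 0}, {"x": 0, "y": 0, "z": 0.7, "twist": 0}, {"x": 0, "y": 0, "z": 0.7, "twist": 0}, {"x": 0, "y": 0, "z": 0.5, "twist": 0}, {"x": 0, "y": 0, "z": 0.3, "twist": 0}, {"x": 0, "y": 0, "z": 0, "twist": 0}, {"x": 0, "y": 0, "z": 0, "twist": 0}])

```text
time: 24.6
tcp_pos: [0.5483, 0.1295, 0.056]
tool_rot: [0.0, 0.002, 1.0, 0.0]
wrist_force: [0.5, -0.2, 0.1]
grip_width: 0.0244
gripper_force: 24.5
```

Call:
send_rows(steps=[{"x": 0, "y": 0, "z": 0.06, "twist": 0}, {"x": 0, "y": 0, "z": 0.05, "twist": 0}, {"x": 0, "y": 0, "z": 0, "twist": 0}])

```text
time: 24.9
tcp_pos: [0.5482, 0.1296, 0.0539]
tool_rot: [0.0, 0.002, 1.0, 0.0]
wrist_force: [0.0, 0.2, -0.7]
grip_width: 0.0248
gripper_force: 24.5
```

Call:
send_rows(steps=[{"x": 0, "y": 0, "z": 0.05, "twist": 0}, {"x": 0, "y": 0, "z": 0.04, "twist": 0}, {"x": 0, "y": 0, "z": 0, "twist": 0}])

```text
time: 25.2
tcp_pos: [0.5488, 0.1296, 0.0534]
tool_rot: [0.001, 0.002, 1.0, 0.0]
wrist_force: [-3.1, -0.3, 9.9]
grip_width: 0.0242
gripper_force: 25.2
```

Call:
send_rows(steps=[{"x": 0, "y": 0, "z": 0, "twist": 0}, {"x": 0, "y": 0, "z": 0, "twist": 0}, {"x": 0, "y": 0, "z": 0, "twist": 0}, {"x": 0, "y": 0, "z": 0, "twist": 0}, {"x": 0, "y": 0, "z": 0, "twist": 0}, {"x": 0, "y": 0, "z": -0.3, "twist": 0}, {"x": 0, "y": 0, "z": -0.7, "twist": 0}, {"x": 0, "y": 0, "z": -1, "twist": 0}, {"x": 0, "y": 0, "z": -1, "twist": 0}, {"x": 0, "y": 0, "z": -1, "twist": 0}, {"x": 0, "y": 0, "z": -1, "twist": 0}, {"x": 0, "y": 0, "z": -1, "twist": 0}], fingers=42)

```text
time: 26.4
tcp_pos: [0.5482, 0.1294, 0.1741]
tool_rot: [0.001, 0.002, 1.0, 0.0]
wrist_force: [0.3, -0.8, 0.0]
grip_width: 0.042
gripper_force: 0.0
```

Call:
send_rows(steps=[{"x": 0.05, "y": -1, "z": -0.5, "twist": 0}, {"x": 0.05, "y": -1, "z": -0.5, "twist": 0}, {"x": 0.05, "y": -1, "z": -0.5, "twist": 0}, {"x": 0.05, "y": -1, "z": -0.5, "twist": 0}, {"x": 0.05, "y": -1, "z": -0.5, "twist": 0}, {"x": 0.05, "y": -1, "z": -0.5, "twist": 0}, {"x": 0.05, "y": -1, "z": -0.5, "twist": 0}, {"x": 0.05, "y": -1, "z": -0.5, "twist": 0}, {"x": 0.05, "y": -1, "z": -0.5, "twist": 0}, {"x": 0.05, "y": -1, "z": -0.5, "twist": 0}, {"x": 0.05, "y": -1, "z": -0.5, "twist": 0}, {"x": 0.05, "y": -1, "z": -0.5, "twist": 0}])

```text
time: 27.6
tcp_pos: [0.5349, -0.1114, 0.2936]
tool_rot: [0.001, 0.002, 1.0, 0.0]
wrist_force: [-0.2, -1.0, 0.3]
grip_width: 0.0422
gripper_force: 0.0
```

Call:
send_rows(steps=[{"x": 0.05, "y": -1, "z": 0, "twist": 0}, {"x": 0.05, "y": -1, "z": 0, "twist": 0}, {"x": 0.05, "y": -1, "z": 0, "twist": 0}, {"x": 0.05, "y": -1, "z": 0, "twist": 0}, {"x": 0.05, "y": -0.7, "z": 0, "twist": 0}, {"x": 0, "y": -0.3, "z": 0, "twist": 0}, {"x": 0, "y": 0, "z": 0, "twist": 0}, {"x": 0, "y": 0, "z": 0, "twist": 0}])

```text
time: 28.4
tcp_pos: [0.5301, -0.2094, 0.2919]
tool_rot: [0.0, 0.001, 1.0, 0.0]
wrist_force: [0.1, -0.1, 0.1]
grip_width: 0.0419
gripper_force: 0.0
```

```bash
python3 - <<'E'
from h import *
s=telemetry.get_state();print(s['tcp_pos'].round(4),s['qpos'].round(3),s['tool_rot'].round(4))
c=snap('wrist','w7.png'); snap('side','s2.png')
E
```

```text
[ 0.5301 -0.2094  0.2919] [ 1.000e-03  2.700e-01  3.760e-01  1.758e+00 -1.090e-01  1.134e+00
  1.979e+00] [0.0e+00 1.1e-03 1.0e+00 4.0e-04]
```

View pics/w7.png

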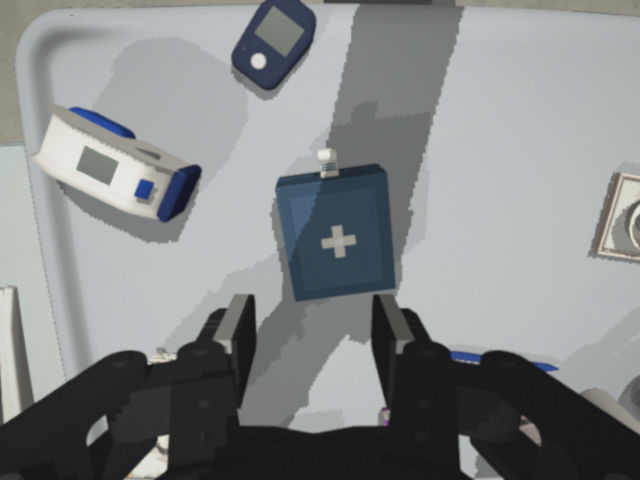

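The wrist view shows the case lid between (277,185), (385,167), (395,288) and (297,300), with the tab at (327,155). The meter is at (275,43), partly out of frame at the top.

```bash
cat > case.py <<'E'
from h import *
c=pickle.load(open('/tmp/w7.png.pkl','rb')); P=cloud(c); hsv=cv2.cvtColor(c['image'],cv2.COLOR_BGR2HSV)
v,u=np.mgrid[:480,:640]
box=(u>265)&(u<405)&(v>140)&(v<310)
m=box&(P[...,2]>.034)
q=P[box&(P[...,2]>.012)]; print('zrange',np.percentile(q[:,2],[1,50,99]).round(4))
# plane fit on top
k=(u>300)&(u<375)&(v>190)&(v<280)&(P[...,2]>.03); Q=P[k]; ctr=Q.mean(0); n=np.linalg.svd(Q-ctr)[2][2]; n*=np.sign(n[2]); print('normal',n.round(4),'ctr',ctr.round(4),'tilt',np.arccos(n[2]).round(4),'dir',np.degrees(np.arctan2(n[1],n[0])).round(1))
t=abs((P-ctr)@n)<.0025; T=(t&m).astype(np.uint8); T=cv2.morphologyEx(T,cv2.MORPH_OPEN,np.ones((5,5)))
cs,_=cv2.findContours(T,cv2.RETR_EXTERNAL,cv2.CHAIN_APPROX_NONE); ct=max(cs,key=cv2.contourArea).reshape(-1,2)
W=np.array([P[b,a] for a,b in ct]); r=cv2.minAreaRect(W[:,:2].astype(np.float32)*1000); print('lidtop rect',r); print(cv2.boxPoints(r).round(1))
# tab
w=(hsv[...,1]<60)&(hsv[...,2]>120)&(u>312)&(u<345)&(v>140)&(v<182)&(P[...,2]>.012)
q=P[w]; print('tab',len(q),np.percentile(q,[2,50,98],axis=0).round(4).tolist())
vv,uu=np.nonzero(w); print('px',uu.min(),uu.max(),vv.min(),vv.max())
for a,b in [(327,152),(327,158),(327,164),(328,170),(328,175),(329,180),(330,185),(331,190)]: print((a,b),P[b,a].round(4))
E
python3 case.py
```

```text
zrange [0.0194 0.0492 0.2834]
normal [0.1134 0.0146 0.9934] ctr [ 0.5544 -0.1882  0.0496] tilt 0.1146 dir 7.3
lidtop rect ((558.8967895507812, -187.28375244140625), (111.4610824584961, 96.05313110351562), 7.840655326843262)
[[ 497.1 -147.3]
 [ 510.2 -242.5]
 [ 620.7 -227.3]
 [ 607.6 -132.1]]
tab 390 [[0.4795, -0.2053, 0.0407], [0.4879, -0.1985, 0.0442], [0.5027, -0.1897, 0.0477]]
px 317 337 148 177
(327, 152) [ 0.4819 -0.1977  0.0456]
(327, 158) [ 0.487  -0.1977  0.0452]
(327, 164) [ 0.4922 -0.1976  0.0436]
(328, 170) [ 0.4973 -0.1967  0.0437]
(328, 175) [ 0.5019 -0.1966  0.0409]
(329, 180) [ 0.5047 -0.1962  0.0546]
(330, 185) [ 0.5091 -0.1953  0.0531]
(331, 190) [ 0.5135 -0.1943  0.0523]
```

Call:
send_rows(steps=[{"x": 0, "y": 0, "z": 0.3, "twist": -0.57}, {"x": 0, "y": 0, "z": 0.6, "twist": -0.57}, {"x": 0.2, "y": 0.1, "z": 1, "twist": 0}, {"x": 0.3, "y": 0.1, "z": 1, "twist": 0}, {"x": 0.3, "y": 0.1, "z": 1, "twist": 0}, {"x": 0.3, "y": 0.1, "z": 1, "twist": 0}, {"x": 0.3, "y": 0.1, "z": 1, "twist": 0}, {"x": 0.3, "y": 0.1, "z": 1, "twist": 0}, {"x": 0.3, "y": 0.1, "z": 1, "twist": 0}, {"x": 0.2, "y": 0.1, "z": 0.7, "twist": 0}, {"x": 0, "y": 0.1, "z": 0.3, "twist": 0}, {"x": 0, "y": 0, "z": 0, "twist": 0}], fingers=40)

```text
time: 29.7
tcp_pos: [0.4839, -0.1974, 0.1133]
tool_rot: [-0.001, -0.067, 0.998, 0.0]
wrist_force: [0.4, -0.3, -0.8]
grip_width: 0.0401
gripper_force: 0.0
```

Call:
send_rows(steps=[{"x": 0, "y": 0, "z": 0, "twist": 0}, {"x": 0, "y": 0, "z": 0, "twist": 0}])

```text
time: 29.9
tcp_pos: [0.4849, -0.1986, 0.1147]
tool_rot: [0.001, -0.067, 0.998, -0.0]
wrist_force: [0.3, -0.5, 1.0]
grip_width: 0.0402
gripper_force: 0.0
```

```bash
cat >> h.py <<'E'
O=np.array([.5560,-.1877]); PSI=np.radians(7.8)
def cf(p):  # world -> case frame
    d=np.array(p[:2])-O; c,s=np.cos(PSI),np.sin(PSI); return np.array([c*d[0]+s*d[1],-s*d[0]+c*d[1],p[2]])
def tab(a): return np.array([.056-.130*np.cos(a)+.006*np.sin(a),0,.020+.130*np.sin(a)+.006*np.cos(a)])
def yaw(s): q=s['tool_rot']; M=R.from_quat([q[1],q[2],q[3],q[0]]).as_matrix(); return np.degrees(np.arctan2(M[1,0],M[0,0]))%360
E
python3 - <<'E'
from h import *
s=telemetry.get_state();print(s['tcp_pos'].round(4),s['qpos'].round(3),yaw(s),cf(s['tcp_pos']).round(4),tab(.115).round(4))
c=snap('wrist','w8.png'); P=cloud(c); hsv=cv2.cvtColor(c['image'],cv2.COLOR_BGR2HSV)
E
```

```text
[ 0.4849 -0.1986  0.1147] [ 0.063  0.405  0.307  2.039 -0.182  0.721  2.189] 187.66272068068045 [-0.072  -0.0011  0.1147] [-0.0725  0.      0.0409]
```

View pics/w8.png

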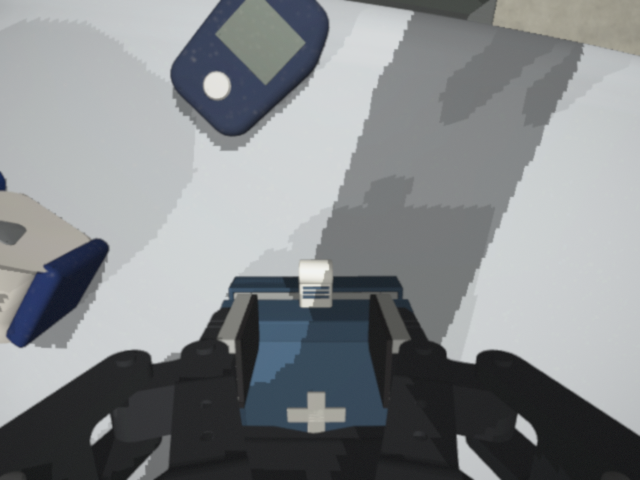

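The tab sits centred between the pads at (316,283). The meter is at (250,65).

Call:
send_rows(steps=[{"x": 0, "y": 0.03, "z": 0.5, "twist": 0}, {"x": 0, "y": 0, "z": 0.7, "twist": 0}, {"x": 0, "y": 0, "z": 0.7, "twist": 0}, {"x": 0, "y": 0, "z": 0.6, "twist": 0}, {"x": 0, "y": 0, "z": 0.4, "twist": 0}, {"x": 0, "y": 0, "z": 0.1, "twist": 0}, {"x": 0, "y": 0, "z": 0, "twist": 0}])

```text
time: 30.65
tcp_pos: [0.4836, -0.1979, 0.0534]
tool_rot: [-0.0, -0.067, 0.998, 0.0]
wrist_force: [-0.0, -0.6, -0.4]
grip_width: 0.0401
gripper_force: 0.0
```

Call:
send_rows(steps=[{"x": 0, "y": 0, "z": 0, "twist": 0}, {"x": 0, "y": 0, "z": 0, "twist": 0}, {"x": 0, "y": 0, "z": 0, "twist": 0}, {"x": 0, "y": 0, "z": 0, "twist": 0}, {"x": 0, "y": 0, "z": 0, "twist": 0}, {"x": 0, "y": 0, "z": 0, "twist": 0}], fingers=5, force=25)

```text
time: 31.25
tcp_pos: [0.4841, -0.1978, 0.054]
tool_rot: [0.0, -0.067, 0.998, -0.0]
wrist_force: [0.3, 0.4, 0.1]
grip_width: 0.0148
gripper_force: 29.3
```

```bash
cat > arc.py <<'E'
from h import *
import sys
a0,a1,n=map(float,sys.argv[1:4]); s=telemetry.get_state(); print(s['time'],yaw(s).round(2),'case tcp',cf(s['tcp_pos']).round(4),'off from tab',(cf(s['tcp_pos'])-tab(a0)).round(4))
A=np.linspace(a0,a1,int(n)+1); T=np.array([tab(a) for a in A]); D=np.diff(T,axis=0)/.02
print([{"x":round(-d[0],2),"z":round(-d[2],2)} for d in D])
E
python3 arc.py .115 1.6 20
```

```text
31.25 187.65 case tcp [-0.0726 -0.0002  0.054 ] off from tab [-0.0001 -0.0002  0.0132]
[{'x': np.float64(-0.1), 'z': np.float64(-0.47)}, {'x': np.float64(-0.13), 'z': np.float64(-0.47)}, {'x': np.float64(-0.16), 'z': np.float64(-0.45)}, {'x': np.float64(-0.2), 'z': np.float64(-0.44)}, {'x': np.float64(-0.23), 'z': np.float64(-0.42)}, {'x': np.float64(-0.26), 'z': np.float64(-0.41)}, {'x': np.float64(-0.29), 'z': np.float64(-0.39)}, {'x': np.float64(-0.32), 'z': np.float64(-0.36)}, {'x': np.float64(-0.34), 'z': np.float64(-0.34)}, {'x': np.float64(-0.37), 'z': np.float64(-0.31)}, {'x': np.float64(-0.39), 'z': np.float64(-0.28)}, {'x': np.float64(-0.41), 'z': np.float64(-0.25)}, {'x': np.float64(-0.43), 'z': np.float64(-0.22)}, {'x': np.float64(-0.44), 'z': np.float64(-0.19)}, {'x': np.float64(-0.46), 'z': np.float64(-0.16)}, {'x': np.float64(-0.47), 'z': np.float64(-0.12)}, {'x': np.float64(-0.47), 'z': np.float64(-0.09)}, {'x': np.float64(-0.48), 'z': np.float64(-0.05)}, {'x': np.float64(-0.48), 'z': np.float64(-0.02)}, {'x': np.float64(-0.48), 'z': np.float64(0.02)}]
```

Call:
send_rows(steps=[{"x": -0.1, "y": 0, "z": -0.47, "twist": 0}, {"x": -0.13, "y": 0, "z": -0.47, "twist": 0}, {"x": -0.16, "y": 0, "z": -0.45, "twist": 0}, {"x": -0.2, "y": 0, "z": -0.44, "twist": 0}, {"x": -0.23, "y": 0, "z": -0.42, "twist": 0}, {"x": -0.26, "y": 0, "z": -0.41, "twist": 0}, {"x": 0, "y": 0, "z": 0, "twist": 0}])

```text
time: 31.95
tcp_pos: [0.506, -0.1947, 0.1081]
tool_rot: [0.0, -0.067, 0.998, 0.0]
wrist_force: [1.5, 0.7, -2.8]
grip_width: 0.0151
gripper_force: 28.6
```

```bash
python3 arc.py .56 .57 1
```

```text
31.95 187.69 case tcp [-0.0505 -0.0002  0.1081] off from tab [ 0.0005 -0.0002  0.014 ]
[{'x': np.float64(-0.04), 'z': np.float64(-0.05)}]
```

Tracking well; continue the arc.

Call:
send_rows(steps=[{"x": -0.29, "y": 0, "z": -0.39, "twist": 0}, {"x": -0.32, "y": 0, "z": -0.36, "twist": 0}, {"x": -0.34, "y": 0, "z": -0.34, "twist": 0}, {"x": -0.37, "y": 0, "z": -0.31, "twist": 0}, {"x": -0.39, "y": 0, "z": -0.28, "twist": 0}, {"x": -0.41, "y": 0, "z": -0.25, "twist": 0}, {"x": -0.43, "y": 0, "z": -0.22, "twist": 0}, {"x": 0, "y": 0, "z": 0, "twist": 0}])

```text
time: 32.75
tcp_pos: [0.5573, -0.1877, 0.1512]
tool_rot: [0.001, -0.067, 0.998, 0.0]
wrist_force: [-2.2, 2.5, 3.8]
grip_width: 0.0153
gripper_force: 28.0
```

Call:
send_rows(steps=[{"x": -0.44, "y": 0, "z": -0.19, "twist": 0}, {"x": -0.46, "y": 0, "z": -0.16, "twist": 0}, {"x": -0.47, "y": 0, "z": -0.12, "twist": 0}, {"x": -0.47, "y": 0, "z": -0.09, "twist": 0}, {"x": -0.48, "y": 0, "z": -0.05, "twist": 0}, {"x": -0.48, "y": 0, "z": -0.02, "twist": 0}, {"x": -0.4, "y": 0, "z": 0, "twist": 0}, {"x": 0, "y": 0, "z": 0, "twist": 0}])

```text
time: 33.55
tcp_pos: [0.6213, -0.1789, 0.163]
tool_rot: [0.001, -0.067, 0.998, -0.0]
wrist_force: [-1.2, 4.3, 5.8]
grip_width: 0.0149
gripper_force: 29.3
```

```bash
python3 arc.py 1.59 1.6 1; python3 -c "
from h import *
snap('side','s3.png')"
```

```text
33.55 187.71 case tcp [ 6.59e-02 -1.00e-04  1.63e-01] off from tab [ 0.0014 -0.0001  0.0131]
[{'x': np.float64(-0.06), 'z': np.float64(0.0)}]
```

View pics/s3.png

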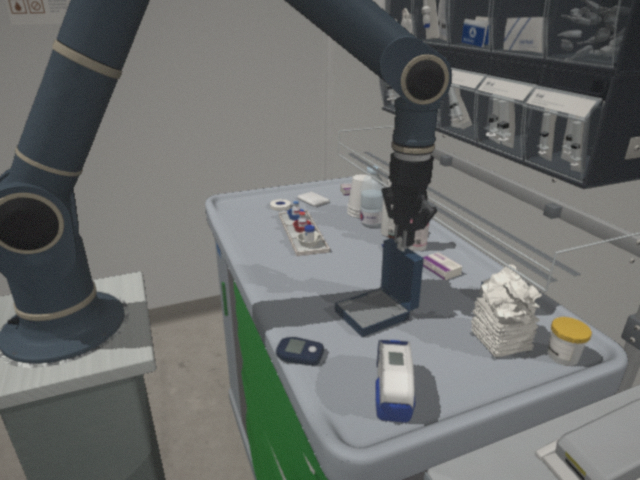

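The lid stands upright at (402,270), the bay is open at (372,312), and all three containers stand in their cups.

Call:
send_rows(steps=[{"x": 0, "y": 0, "z": 0, "twist": 0}, {"x": 0, "y": 0, "z": 0, "twist": 0}, {"x": 0, "y": 0, "z": 0, "twist": 0}, {"x": 0, "y": 0, "z": 0, "twist": 0}, {"x": 0, "y": 0, "z": -0.5, "twist": 0}, {"x": 0, "y": 0, "z": -1, "twist": 0}, {"x": 0, "y": 0, "z": -1, "twist": 0}, {"x": 0, "y": 0, "z": -1, "twist": 0}, {"x": 0, "y": 0, "z": -1, "twist": 0}, {"x": 0, "y": 0, "z": -0.5, "twist": 0}], fingers=40)

```text
time: 34.6
tcp_pos: [0.6201, -0.1803, 0.2655]
tool_rot: [0.002, -0.067, 0.998, -0.001]
wrist_force: [-0.4, -0.1, 0.1]
grip_width: 0.0396
gripper_force: 0.0
```

Call:
send_rows(steps=[{"x": 0.5, "y": -0.2, "z": 0, "twist": 0}, {"x": 0.9, "y": -0.25, "z": 0, "twist": 0}, {"x": 0.9, "y": -0.25, "z": 0, "twist": 0}, {"x": 0.9, "y": -0.25, "z": 0, "twist": 0}, {"x": 0.9, "y": -0.25, "z": 0, "twist": 0}, {"x": 0.9, "y": -0.25, "z": 0, "twist": 0}, {"x": 0.9, "y": -0.25, "z": 0, "twist": 0}, {"x": 0.9, "y": -0.25, "z": 0, "twist": 0}, {"x": 0.9, "y": -0.25, "z": 0, "twist": 0}, {"x": 0.3, "y": 0, "z": 0, "twist": 0}, {"x": 0, "y": 0, "z": 0, "twist": 0}, {"x": 0, "y": 0, "z": 0, "twist": 0}])

```text
time: 35.8
tcp_pos: [0.4672, -0.2441, 0.2628]
tool_rot: [0.0, -0.067, 0.998, 0.0]
wrist_force: [-0.2, -0.3, 0.2]
grip_width: 0.0401
gripper_force: 0.0
```

```bash
cat > meter.py <<'E'
from h import *
s=telemetry.get_state();print(s['tcp_pos'].round(4),s['qpos'].round(3),yaw(s),s['time'])
c=snap('wrist','w9.png'); P=cloud(c); hsv=cv2.cvtColor(c['image'],cv2.COLOR_BGR2HSV)
near=(abs(P[...,0]-.39)<.07)&(abs(P[...,1]+.242)<.07)
m=(near&(P[...,2]>.004)&(P[...,2]<.03)).astype(np.uint8)
for z0 in (.004,.009,.013,.0155):
    Q=P[near&(P[...,2]>z0)&(P[...,2]<.03)]; r=cv2.minAreaRect((Q[:,:2]*1000).astype(np.float32)); print(z0,np.round(r[0],1),np.round(r[1],1),round(r[2],2))
cs,_=cv2.findContours(m,cv2.RETR_EXTERNAL,cv2.CHAIN_APPROX_NONE); ct=max(cs,key=cv2.contourArea).reshape(-1,2); print('px bbox',ct.min(0),ct.max(0))
b=near&(hsv[...,1]<60)&(hsv[...,2]>160)&(P[...,2]>.014)&(P[...,2]<.03); print('button',P[b].mean(0).round(4),b.sum())
E
python3 meter.py
```

```text
[ 0.4672 -0.2441  0.2628] [ 0.078  0.221  0.384  1.89  -0.096  1.048  2.207] 187.70093687639218 35.8
0.004 [ 385.8 -243.8] [54.7 80.1] 53.04
0.009 [ 385.8 -243.8] [54.7 80.1] 53.04
0.013 [ 385.9 -243.6] [54.  79.3] 54.6
0.0155 [ 386. -244.] [52.9 77.7] 52.88
px bbox [279  65] [373 160]
button [ 0.4037 -0.2578  0.0183] 187
```

View pics/w9.png

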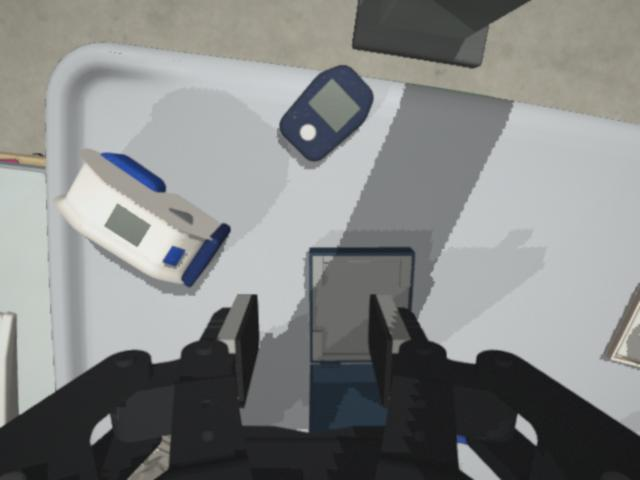

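The meter is at (326,113), and the open bay spans about (310,248) to (413,362). I'll refine the case pose from the rim and bay edges.

```bash
cat > bay.py <<'E'
from h import *
c=pickle.load(open('/tmp/w9.png.pkl','rb')); P=cloud(c)
C=np.apply_along_axis(cf,2,P)*1000
v,u=np.mgrid[:480,:640]
# shell silhouette: z>8 region, row scans (columns=y) between v 255..290
def edges(prof,coord): 
    i=np.nonzero(np.diff((prof).astype(int)))[0]; return coord[i].round(1)
hi=(C[...,2]>8)&(C[...,2]<40)
for vv in (256,270,285): print('y edges shell',vv,edges(hi[vv,290:440],C[vv,290:440,1]),'rim>17.5',edges(C[vv,290:440,2]>17.5,C[vv,290:440,1]))
for uu in (325,345,361,380,400): print('x edges',uu,edges(hi[235:300,uu],C[235:300,uu,0]),edges(C[235:380,uu,2]>17.5,C[235:380,uu,0]), C[246:251,uu,0].round(0))
k=hi&(abs(C[...,0])<60)&(abs(C[...,1])<60)&(C[...,2]<22.5)&(v<300); r=cv2.minAreaRect(P[k][:,:2].astype(np.float32)*1000); print(r)
print(np.percentile(C[k][:,2],[5,25,50,75,95]))
E
python3 bay.py
```

```text
y edges shell 256 [-49.2 -10.3   nan  46.9] rim>17.5 [-49.2 -10.3   nan   7.8   9.   46.9]
y edges shell 270 [-49.3 -36.3   nan  46.7] rim>17.5 [-49.3 -36.3   3.3   3.9  34.5  46.7]
y edges shell 285 [-48.4   0.1   nan  46.5] rim>17.5 [-48.4 -36.3  34.7  46.5]
x edges 325 [-55.8] [-55.6 -46.9  48.1] [-56. -56. -56. -56. -56.]
x edges 345 [-55.5] [-55.8 -47.1  48.1  55.3  69.7] [-56. -55. -55. -56. -56.]
x edges 361 [-56.] [-55.8 -47.8 -28.6 -28.3  48.2  55.9  69. ] [-56. -56. -56. -56. -56.]
x edges 380 [-55.2 -30.7   nan -14.5] [-55.7 -47.1 -14.5] [-56. -56. -55. -56. -56.]
x edges 400 [-55.4] [-55.8 -22.   -0.3] [-55. -56. -55. -56. -56.]
((524.1079711914062, -192.34866333007812), (48.364341735839844, 95.82746124267578), 7.716558933258057)
[13.86101867 15.08674265 15.9666501  19.26718085 20.55358473]
```

Call:
send_rows(steps=[{"x": 0, "y": 0, "z": 0, "twist": 0.93}, {"x": 0, "y": 0, "z": 0, "twist": 0.93}, {"x": 0, "y": 0, "z": 0, "twist": 0.93}, {"x": 0, "y": 0, "z": 0, "twist": 0.93}, {"x": 0, "y": 0, "z": 0, "twist": 0.93}, {"x": 0, "y": 0, "z": 0, "twist": 0.93}, {"x": 0, "y": 0, "z": 0, "twist": 0.93}, {"x": 0.5, "y": -0.3, "z": 0.7, "twist": 0}, {"x": 0.6, "y": -0.5, "z": 0.9, "twist": 0}, {"x": 0.6, "y": -0.5, "z": 0.9, "twist": 0}, {"x": 0.6, "y": -0.5, "z": 0.9, "twist": 0}, {"x": 0.5, "y": -0.4, "z": 0.9, "twist": 0}], fingers=78)

```text
time: 37.05
tcp_pos: [0.3954, -0.2455, 0.176]
tool_rot: [0.0, 0.318, 0.948, -0.0]
wrist_force: [0.0, -0.2, 1.0]
grip_width: 0.0776
gripper_force: 0.0
```

Call:
send_rows(steps=[{"x": 0.4, "y": -0.2, "z": 0.9, "twist": 0}, {"x": 0, "y": 0, "z": 0.9, "twist": 0}, {"x": 0, "y": 0, "z": 0.9, "twist": 0}, {"x": 0, "y": 0, "z": 0.5, "twist": 0}, {"x": 0, "y": 0, "z": 0, "twist": 0}, {"x": 0, "y": 0, "z": 0, "twist": 0}])

```text
time: 37.65
tcp_pos: [0.3871, -0.2443, 0.1129]
tool_rot: [0.0, 0.318, 0.948, -0.0]
wrist_force: [-0.8, -0.2, 0.2]
grip_width: 0.0783
gripper_force: 0.0
```

```bash
python3 - <<'E'
from h import *
c=pickle.load(open('/tmp/w9.png.pkl','rb')); P=cloud(c)
for p in [(.352,-.289),(.345,-.298),(.420,-.199),(.36,-.28)]:
    k=np.hypot(P[...,0]-p[0],P[...,1]-p[1])<.016; print(p,np.nanpercentile(P[k][:,2],[2,50,98]).round(4))
E
python3 meter.py
```

```text
(0.352, -0.289) [-0.01   -0.0039 -0.0006]
(0.345, -0.298) [-0.0105 -0.0059 -0.0022]
(0.42, -0.199) [-0.0018 -0.0001  0.0015]
(0.36, -0.28) [-0.0094 -0.0025  0.0005]
[ 0.3871 -0.2443  0.1129] [ 0.083  0.332  0.467  2.191 -0.239  0.666  1.641] 142.91311952683134 37.65
0.004 [ 385.4 -243.5] [54.9 79.8] 52.42
0.009 [ 385.4 -243.4] [54.9 79.8] 52.62
0.013 [ 385.4 -243.5] [54.5 79.7] 52.42
0.0155 [ 385.5 -243.4] [52.6 78. ] 52.59
px bbox [263 177] [365 320]
button [ 0.4033 -0.2575  0.0183] 415
```

Call:
send_rows(steps=[{"x": 0.09, "y": 0, "z": 0.4, "twist": 0.06}, {"x": 0, "y": 0, "z": 0.8, "twist": 0}, {"x": 0, "y": 0, "z": 0.8, "twist": 0}, {"x": 0, "y": 0, "z": 0.8, "twist": 0}, {"x": 0, "y": 0, "z": 0.7, "twist": 0}, {"x": 0, "y": 0, "z": 0.5, "twist": 0}, {"x": 0, "y": 0, "z": 0.35, "twist": 0}, {"x": 0, "y": 0, "z": 0, "twist": 0}, {"x": 0, "y": 0, "z": 0, "twist": 0}])

```text
time: 38.6
tcp_pos: [0.3853, -0.2433, 0.0259]
tool_rot: [0.0, 0.322, 0.947, -0.0]
wrist_force: [-0.1, -0.2, -0.2]
grip_width: 0.078
gripper_force: 0.0
```

Call:
send_rows(steps=[{"x": 0, "y": 0, "z": 0.09, "twist": 0}, {"x": 0, "y": 0, "z": 0, "twist": 0}])

```text
time: 38.8
tcp_pos: [0.3853, -0.2432, 0.0242]
tool_rot: [0.0, 0.322, 0.947, 0.0]
wrist_force: [-0.3, 0.4, -0.4]
grip_width: 0.0777
gripper_force: 0.0
```

Call:
send_rows(steps=[{"x": 0, "y": 0, "z": 0, "twist": 0}, {"x": 0, "y": 0, "z": 0, "twist": 0}, {"x": 0, "y": 0, "z": 0, "twist": 0}, {"x": 0, "y": 0, "z": 0, "twist": 0}, {"x": 0, "y": 0, "z": 0, "twist": 0}, {"x": 0, "y": 0, "z": 0, "twist": 0}, {"x": 0, "y": 0, "z": 0, "twist": 0}], fingers=40, force=30)

```text
time: 39.5
tcp_pos: [0.3852, -0.2431, 0.0245]
tool_rot: [0.0, 0.322, 0.947, 0.0]
wrist_force: [-1.0, 1.4, 8.4]
grip_width: 0.052
gripper_force: 30.0
```

Call:
send_rows(steps=[{"x": 0, "y": 0, "z": -0.2, "twist": 0}, {"x": 0, "y": 0, "z": -0.4, "twist": 0}, {"x": 0, "y": 0, "z": -0.7, "twist": 0}, {"x": 0, "y": 0, "z": -0.9, "twist": 0}, {"x": 0, "y": 0, "z": -0.9, "twist": 0}, {"x": 0, "y": 0, "z": -0.6, "twist": 0}, {"x": 0, "y": 0, "z": -0.3, "twist": 0}, {"x": 0, "y": 0, "z": 0, "twist": 0}, {"x": 0, "y": 0, "z": 0, "twist": 0}])

```text
time: 40.4
tcp_pos: [0.3848, -0.2428, 0.1035]
tool_rot: [-0.0, 0.322, 0.947, 0.0]
wrist_force: [-0.5, 0.2, -0.8]
grip_width: 0.0521
gripper_force: 30.7
```

```bash
python3 - <<'E'
from h import *
s=telemetry.get_state();print(s['tcp_pos'].round(4),yaw(s),s['time'],s['grip_width'],s['gripper_force'])
c=snap('wrist','w10.png'); P=cloud(c); t=s['tcp_pos']
hsv=cv2.cvtColor(c['image'],cv2.COLOR_BGR2HSV)
M=R.from_quat(np.r_[s['tool_rot'][1:],s['tool_rot'][0]]).as_matrix(); L=(P-t)@M*1000
k=(abs(L[...,0])<60)&(abs(L[...,1])<23)&(L[...,2]<30)&(L[...,2]>-10)
Q=L[k]; print(len(Q),Q.min(0).round(1),Q.max(0).round(1))
A=np.c_[Q[:,:2],np.ones(len(Q))]; print(np.linalg.lstsq(A,Q[:,2],rcond=None)[0].round(4))
b=k&(hsv[...,1]<60)&(hsv[...,2]>150);print('button',L[b].mean(0).round(1) if b.any() else None)
g=k&(hsv[...,2]>70)&~b; print(np.median(L[g],0).round(1),g.sum())
E
```

```text
[ 0.3848 -0.2428  0.1035] 142.48698485060186 40.4 0.052102992347464475 30.69808580679819
28164 [-39.9 -23.    4.3] [39.6 23.  21.3]
[2.5300e-02 6.7000e-03 7.8152e+00]
button [ 7.1 -3.   7.4]
[9.  2.9 7.8] 19505
```

View pics/w10.png

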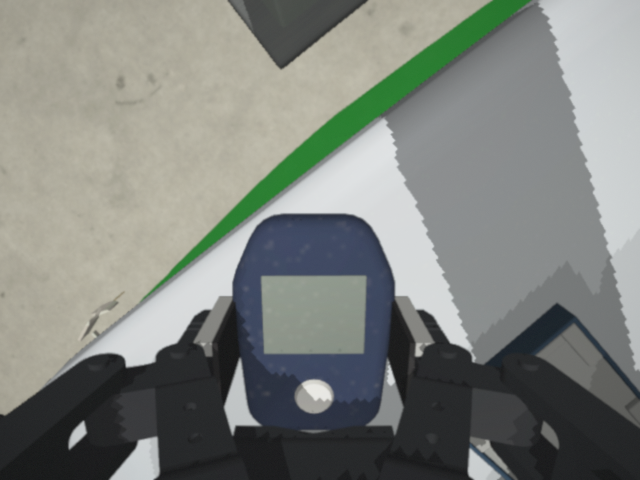

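The meter is held level and centred at (315,320), with the screen up.

Call:
send_rows(steps=[{"x": 0, "y": 0, "z": 0, "twist": -0.5}, {"x": 0, "y": 0, "z": 0, "twist": -0.94}, {"x": 0, "y": 0, "z": 0, "twist": -0.94}, {"x": 0, "y": 0, "z": 0, "twist": -0.94}, {"x": 0, "y": 0, "z": 0, "twist": -0.94}, {"x": 0, "y": 0, "z": 0, "twist": -0.94}, {"x": 0, "y": 0, "z": 0, "twist": -0.94}, {"x": 0, "y": 0, "z": 0, "twist": -0.45}, {"x": 0, "y": 0, "z": 0, "twist": 0}])

```text
time: 41.35
tcp_pos: [0.3845, -0.243, 0.1031]
tool_rot: [-0.001, -0.068, 0.998, 0.001]
wrist_force: [-0.9, 0.3, -1.4]
grip_width: 0.0518
gripper_force: 30.7
```

Call:
send_rows(steps=[{"x": -0.4, "y": 0.1, "z": 0, "twist": 0}, {"x": -0.8, "y": 0.15, "z": 0, "twist": 0}, {"x": -0.8, "y": 0.15, "z": 0, "twist": 0}, {"x": -0.8, "y": 0.15, "z": 0, "twist": 0}, {"x": -0.8, "y": 0.15, "z": 0, "twist": 0}, {"x": -0.8, "y": 0.15, "z": 0, "twist": 0}, {"x": -0.8, "y": 0.15, "z": 0, "twist": 0}, {"x": -0.8, "y": 0.15, "z": 0, "twist": 0}, {"x": -0.8, "y": 0.15, "z": 0, "twist": 0}, {"x": -0.8, "y": 0.15, "z": 0, "twist": 0}, {"x": -0.6, "y": 0.1, "z": 0, "twist": 0}, {"x": -0.3, "y": 0, "z": 0, "twist": 0}])

```text
time: 42.55
tcp_pos: [0.5507, -0.1886, 0.1038]
tool_rot: [0.0, -0.069, 0.998, 0.0]
wrist_force: [-0.7, 0.6, -0.3]
grip_width: 0.0519
gripper_force: 30.7
```

Call:
send_rows(steps=[{"x": 0, "y": 0, "z": 0, "twist": 0}, {"x": 0, "y": 0, "z": 0, "twist": 0}])

```text
time: 42.75
tcp_pos: [0.5486, -0.1898, 0.1037]
tool_rot: [-0.0, -0.067, 0.998, 0.0]
wrist_force: [-0.0, -0.4, -0.8]
grip_width: 0.0518
gripper_force: 30.7
```

```bash
cat > rel.py <<'E'
from h import *
s=telemetry.get_state();print(s['tcp_pos'].round(4),yaw(s).round(2),s['time'])
d=(cf([.5564,-.1885,0])-cf(s['tcp_pos'])); print('tool units to target x',(-d[0]/.02).round(3),'y',(d[1]/.02).round(3))
# bay edges relative to the meter, from the wrist
c=snap('wrist'); P=cloud(c); C=np.apply_along_axis(cf,2,P)*1000
k=(abs(C[...,0])<60)&(abs(C[...,1])<60); 
e=k&(C[...,2]>17.5)&(C[...,2]<23)&(C[...,0]<-20)&(C[...,0]>-55); Q=C[e]
print('rim y',np.percentile(Q[:,1],[0.5,99.5]).round(1),len(Q),np.percentile(C[k&(C[...,2]<23)&(C[...,2]>8)][:,0],.5).round(1))
E
python3 rel.py
```

```text
[ 0.5486 -0.1898  0.1037] 187.74 42.75
tool units to target x -0.393 y 0.013
rim y [-48.1  47.2] 5898 -55.8
```

Call:
send_rows(steps=[{"x": -0.39, "y": 0.02, "z": 0, "twist": 0}, {"x": 0, "y": 0, "z": 0.4, "twist": 0}, {"x": 0, "y": 0, "z": 0.6, "twist": 0}, {"x": 0, "y": 0, "z": 0.6, "twist": 0}, {"x": 0, "y": 0, "z": 0.5, "twist": 0}, {"x": 0, "y": 0, "z": 0.4, "twist": 0}, {"x": 0, "y": 0, "z": 0.3, "twist": 0}, {"x": 0, "y": 0, "z": 0.2, "twist": 0}, {"x": 0, "y": 0, "z": 0, "twist": 0}, {"x": 0, "y": 0, "z": 0, "twist": 0}])

```text
time: 43.8
tcp_pos: [0.5572, -0.1881, 0.0441]
tool_rot: [0.0, -0.068, 0.998, -0.0]
wrist_force: [-0.7, -0.2, -0.6]
grip_width: 0.0522
gripper_force: 30.7
```

Call:
send_rows(steps=[{"x": 0, "y": 0, "z": 0.06, "twist": 0}, {"x": 0, "y": 0, "z": 0, "twist": 0}])

```text
time: 44.0
tcp_pos: [0.5571, -0.188, 0.0429]
tool_rot: [0.0, -0.068, 0.998, -0.0]
wrist_force: [-0.1, 0.8, -0.3]
grip_width: 0.052
gripper_force: 30.7
```

Call:
send_rows(steps=[{"x": 0, "y": 0, "z": 0.07, "twist": 0}, {"x": 0, "y": 0, "z": 0.06, "twist": 0}, {"x": 0, "y": 0, "z": 0, "twist": 0}])

```text
time: 44.3
tcp_pos: [0.5569, -0.1879, 0.0399]
tool_rot: [-0.0, -0.068, 0.998, 0.0]
wrist_force: [0.2, 0.3, -0.3]
grip_width: 0.0519
gripper_force: 30.7
```

Call:
send_rows(steps=[{"x": 0, "y": 0, "z": 0.04, "twist": 0}, {"x": 0, "y": 0, "z": 0, "twist": 0}])

```text
time: 44.5
tcp_pos: [0.557, -0.1879, 0.0397]
tool_rot: [-0.0, -0.068, 0.998, 0.0]
wrist_force: [-1.2, -0.3, 2.8]
grip_width: 0.0518
gripper_force: 31.6
```

Call:
send_rows(steps=[{"x": 0, "y": 0, "z": 0, "twist": 0}, {"x": 0, "y": 0, "z": 0, "twist": 0}, {"x": 0, "y": 0, "z": 0, "twist": 0}, {"x": 0, "y": 0, "z": 0, "twist": 0}], fingers=57)

```text
time: 44.9
tcp_pos: [0.557, -0.1879, 0.0392]
tool_rot: [-0.0, -0.068, 0.998, 0.0]
wrist_force: [0.3, 0.0, -0.3]
grip_width: 0.057
gripper_force: 0.0
```

Call:
send_rows(steps=[{"x": 0, "y": 0, "z": -0.2, "twist": 0}, {"x": 0, "y": 0, "z": -0.4, "twist": 0}, {"x": 0, "y": 0, "z": -0.6, "twist": 0}, {"x": 0, "y": 0, "z": -1, "twist": 0}, {"x": 0, "y": 0, "z": -1, "twist": 0}, {"x": 0, "y": 0, "z": -1, "twist": 0}, {"x": 0, "y": 0, "z": -1, "twist": 0}, {"x": 0, "y": 0, "z": -1, "twist": 0}, {"x": 0, "y": 0, "z": -1, "twist": 0}, {"x": 0, "y": 0, "z": -1, "twist": 0}, {"x": 0, "y": 0, "z": -1, "twist": 0}, {"x": 0, "y": 0, "z": -0.5, "twist": 0}])

```text
time: 46.1
tcp_pos: [0.5577, -0.1884, 0.2362]
tool_rot: [0.002, -0.068, 0.998, -0.001]
wrist_force: [1.0, -0.6, 1.3]
grip_width: 0.0571
gripper_force: 0.0
```

```bash
python3 - <<'E'
from h import *
s=telemetry.get_state();print(s['tcp_pos'].round(4),cf(s['tcp_pos']).round(4),yaw(s),s['time'])
c=snap('wrist','w11.png'); C=np.apply_along_axis(cf,2,cloud(c))*1000
k=(abs(C[...,0])<50)&(abs(C[...,1])<40)&(C[...,2]>25)&(C[...,2]<45); Q=C[k]
print(len(Q),cv2.minAreaRect(Q[:,:2].astype(np.float32)),np.percentile(Q[:,2],[2,50,98]).round(1))
t=Q[Q[:,2]>29]; print(np.linalg.lstsq(np.c_[t[:,:2],np.ones(len(t))],t[:,2],rcond=None)[0].round(4))
E
```

```text
[ 0.5577 -0.1884  0.2362] [ 0.0016 -0.0009  0.2362] 187.76905612017308 46.1
6141 ((0.9009056091308594, -0.3218669891357422), (79.86182403564453, 54.60033416748047), 1.36248779296875) [28.3 31.8 33.6]
[3.30000e-03 1.00000e-03 3.17451e+01]
```

View pics/w11.png

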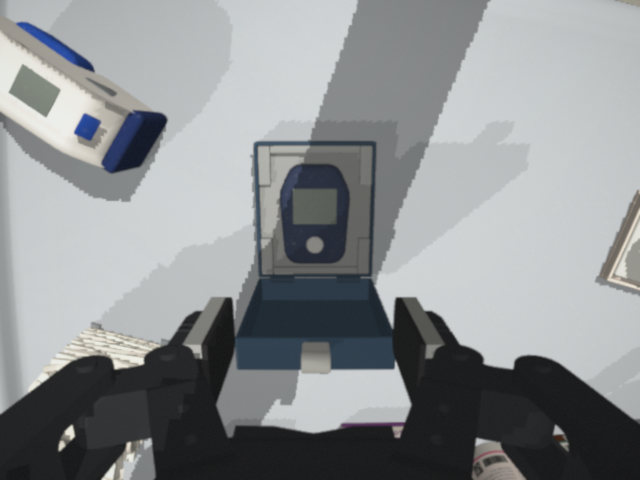

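The meter lies flat in the bay at (315,213), and the tab is atop the open lid at (316,358).

```bash
python3 - <<'E'
from h import *
c=pickle.load(open('/tmp/w11.png.pkl','rb')); C=np.apply_along_axis(cf,2,cloud(c))*1000; hsv=cv2.cvtColor(c['image'],cv2.COLOR_BGR2HSV)
v,u=np.mgrid[:480,:640]
k=(u>298)&(u<335)&(v>335)&(v<380)&(hsv[...,1]<60)&(hsv[...,2]>110)
Q=C[k&(C[...,2]>100)]; print(len(Q),np.percentile(Q,[3,50,97],axis=0).round(1)); print(tab(1.57)*1000,tab(1.6)*1000,tab(1.66)*1000)
E
```

```text
583 [[ 53.   -7.7 150.2]
 [ 56.3  -0.4 154.8]
 [ 62.8   7.2 156.4]]
[ 61.89647563   0.         150.00473674] [ 65.79337952   0.         149.76937126] [ 73.55724814   0.         148.94860619]
```

Call:
send_rows(steps=[{"x": -0.4, "y": 0.04, "z": 0, "twist": 0}, {"x": -0.8, "y": 0, "z": 0, "twist": 0}, {"x": -0.8, "y": 0, "z": 0, "twist": 0}, {"x": -0.8, "y": 0, "z": 0, "twist": 0}, {"x": -0.35, "y": 0, "z": 0, "twist": 0}, {"x": 0, "y": 0, "z": 0, "twist": 0}, {"x": 0, "y": 0, "z": 0, "twist": 0}], fingers=40)

```text
time: 46.85
tcp_pos: [0.6186, -0.1787, 0.2325]
tool_rot: [-0.001, -0.068, 0.998, 0.0]
wrist_force: [0.5, 0.3, 0.7]
grip_width: 0.0403
gripper_force: 0.0
```

```bash
python3 arc.py 1.6 .05 22
```

```text
46.85 187.77 case tcp [0.0632 0.0004 0.2325] off from tab [-0.0026  0.0004  0.0827]
[{'x': np.float64(0.46), 'z': np.float64(-0.02)}, {'x': np.float64(0.46), 'z': np.float64(0.01)}, {'x': np.float64(0.46), 'z': np.float64(0.05)}, {'x': np.float64(0.45), 'z': np.float64(0.08)}, {'x': np.float64(0.45), 'z': np.float64(0.11)}, {'x': np.float64(0.44), 'z': np.float64(0.14)}, {'x': np.float64(0.43), 'z': np.float64(0.17)}, {'x': np.float64(0.41), 'z': np.float64(0.2)}, {'x': np.float64(0.4), 'z': np.float64(0.23)}, {'x': np.float64(0.38), 'z': np.float64(0.26)}, {'x': np.float64(0.36), 'z': np.float64(0.28)}, {'x': np.float64(0.34), 'z': np.float64(0.31)}, {'x': np.float64(0.32), 'z': np.float64(0.33)}, {'x': np.float64(0.29), 'z': np.float64(0.35)}, {'x': np.float64(0.27), 'z': np.float64(0.37)}, {'x': np.float64(0.24), 'z': np.float64(0.39)}, {'x': np.float64(0.21), 'z': np.float64(0.41)}, {'x': np.float64(0.18), 'z': np.float64(0.42)}, {'x': np.float64(0.15), 'z': np.float64(0.43)}, {'x': np.float64(0.12), 'z': np.float64(0.44)}, {'x': np.float64(0.09), 'z': np.float64(0.45)}, {'x': np.float64(0.06), 'z': np.float64(0.45)}]
```

Call:
send_rows(steps=[{"x": 0.15, "y": 0, "z": 0.4, "twist": 0}, {"x": 0, "y": 0, "z": 0.7, "twist": 0}, {"x": 0, "y": 0, "z": 0.7, "twist": 0}, {"x": 0, "y": 0, "z": 0.7, "twist": 0}, {"x": 0, "y": 0, "z": 0.5, "twist": 0}, {"x": 0, "y": 0, "z": 0.35, "twist": 0}, {"x": 0, "y": 0, "z": 0.1, "twist": 0}, {"x": 0, "y": 0, "z": 0, "twist": 0}, {"x": 0, "y": 0, "z": 0, "twist": 0}])

```text
time: 47.75
tcp_pos: [0.6167, -0.1792, 0.1648]
tool_rot: [0.001, -0.068, 0.998, -0.0]
wrist_force: [-0.6, -0.2, 0.1]
grip_width: 0.0401
gripper_force: 0.0
```

Call:
send_rows(steps=[{"x": 0, "y": 0, "z": 0, "twist": 0}, {"x": 0, "y": 0, "z": 0, "twist": 0}, {"x": 0, "y": 0, "z": 0, "twist": 0}, {"x": 0, "y": 0, "z": 0, "twist": 0}, {"x": 0, "y": 0, "z": 0, "twist": 0}, {"x": 0, "y": 0, "z": 0, "twist": 0}], fingers=5, force=25)

```text
time: 48.35
tcp_pos: [0.6167, -0.1793, 0.165]
tool_rot: [0.001, -0.068, 0.998, -0.0]
wrist_force: [-0.2, -0.4, 4.5]
grip_width: 0.0153
gripper_force: 28.0
```

```bash
python3 arc.py 1.56 .05 1
```

```text
48.35 187.78 case tcp [6.13e-02 1.00e-04 1.65e-01] off from tab [0.0007 0.0001 0.0149]
[{'x': np.float64(6.71), 'z': np.float64(5.88)}]
```

Pinched; swing shut along the arc.

Call:
send_rows(steps=[{"x": 0.3, "y": 0, "z": 0.02, "twist": 0}, {"x": 0.46, "y": 0, "z": 0.05, "twist": 0}, {"x": 0.45, "y": 0, "z": 0.08, "twist": 0}, {"x": 0.45, "y": 0, "z": 0.11, "twist": 0}, {"x": 0.44, "y": 0, "z": 0.14, "twist": 0}, {"x": 0.43, "y": 0, "z": 0.17, "twist": 0}, {"x": 0.41, "y": 0, "z": 0.2, "twist": 0}, {"x": 0.4, "y": 0, "z": 0.23, "twist": 0}, {"x": 0, "y": 0, "z": 0, "twist": 0}])

```text
time: 49.25
tcp_pos: [0.5483, -0.1889, 0.1449]
tool_rot: [-0.001, -0.067, 0.998, 0.0]
wrist_force: [-5.6, -1.0, 10.6]
grip_width: 0.0152
gripper_force: 31.7
```

```bash
python3 arc.py 1.02 .05 14
```

```text
49.25 187.7 case tcp [-7.800e-03 -1.000e-04  1.449e-01] off from tab [-0.0009 -0.0001  0.011 ]
[{'x': np.float64(0.39), 'z': np.float64(0.23)}, {'x': np.float64(0.37), 'z': np.float64(0.26)}, {'x': np.float64(0.35), 'z': np.float64(0.28)}, {'x': np.float64(0.33), 'z': np.float64(0.31)}, {'x': np.float64(0.31), 'z': np.float64(0.33)}, {'x': np.float64(0.29), 'z': np.float64(0.35)}, {'x': np.float64(0.26), 'z': np.float64(0.37)}, {'x': np.float64(0.23), 'z': np.float64(0.39)}, {'x': np.float64(0.21), 'z': np.float64(0.4)}, {'x': np.float64(0.18), 'z': np.float64(0.41)}, {'x': np.float64(0.15), 'z': np.float64(0.43)}, {'x': np.float64(0.12), 'z': np.float64(0.43)}, {'x': np.float64(0.09), 'z': np.float64(0.44)}, {'x': np.float64(0.06), 'z': np.float64(0.45)}]
```

Call:
send_rows(steps=[{"x": 0.38, "y": 0, "z": 0.16, "twist": 0}, {"x": 0.37, "y": 0, "z": 0.2, "twist": 0}, {"x": 0.35, "y": 0, "z": 0.26, "twist": 0}, {"x": 0.33, "y": 0, "z": 0.31, "twist": 0}, {"x": 0.31, "y": 0, "z": 0.33, "twist": 0}, {"x": 0.29, "y": 0, "z": 0.35, "twist": 0}, {"x": 0.26, "y": 0, "z": 0.37, "twist": 0}, {"x": 0, "y": 0, "z": 0, "twist": 0}])

```text
time: 50.05
tcp_pos: [0.5028, -0.195, 0.1033]
tool_rot: [-0.002, -0.067, 0.998, 0.0]
wrist_force: [-2.1, -4.3, 3.2]
grip_width: 0.0149
gripper_force: 31.3
```

```bash
python3 arc.py .53 .0 8
```

```text
50.05 187.72 case tcp [-0.0537 -0.      0.1033] off from tab [-0.0006 -0.      0.0124]
[{'x': np.float64(0.22), 'z': np.float64(0.37)}, {'x': np.float64(0.2), 'z': np.float64(0.38)}, {'x': np.float64(0.17), 'z': np.float64(0.4)}, {'x': np.float64(0.15), 'z': np.float64(0.41)}, {'x': np.float64(0.12), 'z': np.float64(0.41)}, {'x': np.float64(0.09), 'z': np.float64(0.42)}, {'x': np.float64(0.06), 'z': np.float64(0.43)}, {'x': np.float64(0.03), 'z': np.float64(0.43)}]
```

Call:
send_rows(steps=[{"x": 0.22, "y": 0, "z": 0.37, "twist": 0}, {"x": 0.2, "y": 0, "z": 0.38, "twist": 0}, {"x": 0.17, "y": 0, "z": 0.4, "twist": 0}, {"x": 0.15, "y": 0, "z": 0.41, "twist": 0}, {"x": 0.12, "y": 0, "z": 0.41, "twist": 0}, {"x": 0.09, "y": 0, "z": 0.42, "twist": 0}, {"x": 0.06, "y": 0, "z": 0.4, "twist": 0}, {"x": 0, "y": 0, "z": 0.2, "twist": 0}, {"x": 0, "y": 0, "z": 0, "twist": 0}])

```text
time: 50.95
tcp_pos: [0.4825, -0.1978, 0.0436]
tool_rot: [-0.002, -0.067, 0.998, 0.0]
wrist_force: [-5.3, -5.5, 1.9]
grip_width: 0.0149
gripper_force: 31.9
```

```bash
python3 arc.py 0 .01 1
```

```text
50.95 187.71 case tcp [-0.0742 -0.      0.0436] off from tab [-0.0002 -0.      0.0176]
[{'x': np.float64(-0.0), 'z': np.float64(-0.06)}]
```

Call:
send_rows(steps=[{"x": 0, "y": 0, "z": 0.12, "twist": 0}, {"x": 0, "y": 0, "z": 0.12, "twist": 0}, {"x": 0, "y": 0, "z": 0.06, "twist": 0}, {"x": 0, "y": 0, "z": 0, "twist": 0}])

```text
time: 51.35
tcp_pos: [0.4821, -0.1978, 0.0378]
tool_rot: [-0.003, -0.067, 0.998, 0.0]
wrist_force: [-5.6, -5.3, 1.7]
grip_width: 0.0152
gripper_force: 32.0
```

Call:
send_rows(steps=[{"x": 0, "y": 0, "z": 0.06, "twist": 0}, {"x": 0, "y": 0, "z": 0.06, "twist": 0}, {"x": 0, "y": 0, "z": 0, "twist": 0}])

```text
time: 51.65
tcp_pos: [0.4822, -0.1979, 0.0363]
tool_rot: [-0.002, -0.067, 0.998, 0.0]
wrist_force: [-6.9, -5.5, 9.2]
grip_width: 0.0153
gripper_force: 32.8
```

Call:
send_rows(steps=[{"x": 0, "y": 0, "z": 0.06, "twist": 0}, {"x": 0, "y": 0, "z": 0, "twist": 0}])

```text
time: 51.85
tcp_pos: [0.4822, -0.1979, 0.036]
tool_rot: [-0.002, -0.067, 0.998, 0.001]
wrist_force: [-9.2, -3.7, 17.7]
grip_width: 0.015
gripper_force: 33.8
```

Call:
send_rows(steps=[{"x": 0, "y": 0, "z": 0, "twist": 0}, {"x": 0, "y": 0, "z": 0, "twist": 0}, {"x": 0, "y": 0, "z": 0, "twist": 0}, {"x": 0, "y": 0, "z": 0, "twist": 0}, {"x": 0, "y": 0, "z": -0.5, "twist": 0}, {"x": 0, "y": 0, "z": -1, "twist": 0}, {"x": 0, "y": 0, "z": -1, "twist": 0}, {"x": -0.5, "y": 0, "z": -1, "twist": 0}, {"x": -0.6, "y": 0, "z": -1, "twist": 0}, {"x": -0.6, "y": 0, "z": -1, "twist": 0}, {"x": -0.5, "y": 0, "z": -1, "twist": 0}, {"x": 0, "y": 0, "z": -1, "twist": 0}], fingers=40)

```text
time: 53.05
tcp_pos: [0.5297, -0.1904, 0.1869]
tool_rot: [0.001, -0.069, 0.998, -0.0]
wrist_force: [-0.4, -0.5, -0.3]
grip_width: 0.04
gripper_force: 0.0
```

Call:
send_rows(steps=[{"x": 0, "y": 0, "z": -1, "twist": 0}, {"x": 0, "y": 0, "z": 0, "twist": 0}, {"x": 0, "y": 0, "z": 0, "twist": 0}])

```text
time: 53.35
tcp_pos: [0.5282, -0.1909, 0.2056]
tool_rot: [0.0, -0.068, 0.998, 0.0]
wrist_force: [-0.8, -0.3, -1.0]
grip_width: 0.0398
gripper_force: 0.0
```

```bash
cat > lid.py <<'E'
from h import *
s=telemetry.get_state();print(s['tcp_pos'].round(4),cf(s['tcp_pos']).round(4),s['time'],s['wrist_force'].round(1))
c=snap('wrist','w12.png'); C=np.apply_along_axis(cf,2,cloud(c))*1000
k=(C[...,0]>-50)&(C[...,0]<30)&(abs(C[...,1])<30)&(C[...,2]>30)&(C[...,2]<60); Q=C[k]
r=np.linalg.lstsq(np.c_[Q[:,:2],np.ones(len(Q))],Q[:,2],rcond=None)[0]; print(len(Q),'z(x,y)',r.round(4),'front',(r[2]-56*r[0]).round(1),'back',(r[2]+56*r[0]).round(1))
k=(C[...,0]<-64)&(C[...,0]>-85)&(abs(C[...,1])<7)&(C[...,2]>12); print('tab top z',np.percentile(C[k][:,2],[50,95]).round(1))
E
python3 lid.py
```

```text
[ 0.5282 -0.1909  0.2056] [-0.028   0.0006  0.2056] 53.35 [-0.8 -0.3 -1. ]
9378 z(x,y) [ 6.70000e-03 -8.00000e-04  4.27477e+01] front 42.4 back 43.1
tab top z [30.3 32.3]
```

```bash
python3 -c "
from h import *
c=snap('side','s4.png'); cv2.imwrite('pics/s4c.png',cv2.resize(c['image'][170:430,200:450],None,fx=2.3,fy=2.3))"
```

```text
(no output)
```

View pics/s4c.png

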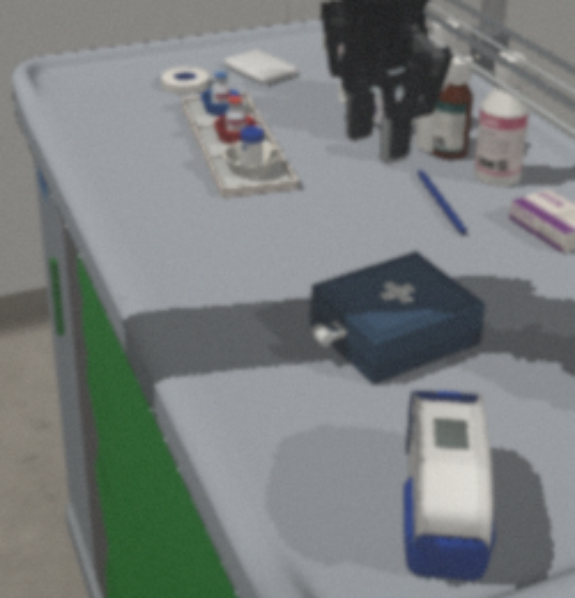

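The case at crop (398,315) is shut. The vials and tube stand in their cups at (220,90), (235,120) and (252,150), and the tape, pen and wipes are still in place.

```bash
python3 -c "
from cell import ctrl
print(ctrl.job_done())"
```

```text
the job is handed in; nothing more can be done
None
```

The job is handed in, after about 53 s of the 128 s allowed: both vials and the strip tube stand in their cups, the meter lies flat and screen up in its bay, the case is shut, and the tape, pen and wipes still lie in place.

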